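Stock the revolving caddy for the salad dressing

ROBOT

A 7-joint arm with a two-finger parallel gripper is mounted at the origin on a cart in front of the work surface, level with it; the furniture and walls round the work are solid. World frame = base frame: x ahead of the robot, y to its left, z up, the work surface at z = 0. Lengths are in m, angles in rad, forces in N, time in s.
With the tool pointing down it reaches from about 0.425 to 0.875 m from the base axis. Payload 4.7 kg.
Tool frame: the origin (TCP) lies between the finger pads; the fingertips stand 14 mm ahead of it and the grasp point (between the pads) lies 5 mm behind it; z points along the fingers, y is the line along which they close (so a half turn about z gives the same grasp; the last joint's range is limited). The gripper opens to 87 mm and grips with 3 to 60 N. Pads are 19 mm wide; open, the fingers measure 117 mm over their backs; the gripper's body (75 mm by 190 mm) begins 51 mm behind the grasp point.
Start: joints at [1.331, 0.321, -0.07, 1.45, 0.023, 1.371, -0.057], TCP at [0.163, -0.629, 0.237] pointing down, gripper open.
Joint ranges: [-2.86, 2.86], [-0.3, 2.09], [-1.38, 1.24], [0.06, 2.45], [-1.56, 4.7], [0.09, 2.05], [-2.69, 2.69]. Speed limits (rad/s): [2.57, 2.57, 3.14, 3.14, 3.14, 3.14, 3.14].

INTERFACE

Orientations are given as a rotation vector (axis times angle).
In Python, from bench import ctrl gives the robot as it stands.
- The arm moves only by the tool step_arm, never from a script. Its argument "commands" is a list of rows, each an object with "travel": the shift along the tool's x, y, z in m, a list of three; "turn": the turn, a rotation vector about the tool's x, y, z in degrees, a list of three. A call has 1 to 5 rows; each row is the pose to reach, as a shift and turn from the pose commanded when the call began, along the tool's axes at that moment; what a row does not reach only later rows make up. A row lasts 1/10 s, in which the tool goes at most 50 mm and 8.59 degrees, less where a joint would pass 70% of its speed; a pose out of reach is approached as far as the arm can. A call with a gripper value outside its range is refused whole. "gripper" is the opening, from 0 (shut) to 1 (fully open), set as the call begins (left out, the last holds). The fingers move at their own pace and stop on an object; "force" is the grip in N (left out, the last holds). Time passes only in rows, so rows that repeat a pose let the fingers close. It gives the time, the measured TCP pose, the force, the opening and the grip force at its end, in the units of the state.
- ctrl.get_state(): the state, without advancing time (a new reading comes with each control period).
- ctrl.get_image(name): name is "scene" or "top" or "wrist"; returns the picture (384x512x3 uint8, red, green, blue); there is no depth.
- ctrl.camera_model(name): a dict with "fx", "fy", "cx", "cy" (pixels), "R" (3x3) and "t" (3): a world point X has camera coordinates R X + t; the wrist camera has in their place "T_tool_cam" (4x4, takes a point from camera to tool coordinates, whose origin is the TCP and whose axes are the flange's). Camera axes: x right, y down, z forward; pixel columns grow to the right and rows downward; lengths in m; the calibration is good to about 2 mm. A picture is of the moment at which its call begins: read the wrist's pose just before it. camera_model takes no time and is no camera call.
- ctrl.close_job(): hands the job in; it is judged then, once.
The state is a dict: "time": time; "joint_positions": joint angles; "qd": joint speeds; "joint_torque": joint torques, N m; "position": TCP position; "tool_rot": TCP orientation; "ft_force": force on the tool from outside, world axes, zero at the start; "torque": the same for the moment, N m; "grip_width": opening from 0.0 (shut) to 1.0 (fully open); "grip_force": force on a finger pad.
Only numpy, scipy, OpenCV 4.12 (cv2) and the standard library are available. Lean on these libraries where they do the work, as an engineer would, in place of code of your own. Each camera call takes 0.05 s, during which the arm holds its last target. There are 200 camera calls.

TASK

Stock the revolving condiment caddy with the things for the salad dressing, each in the holder made for it: the salt shaker standing in the small low cup, the pepper mill in the tall cup, the honey jar in the wide low cup and the lemon lying in the white dish. Holders at the back of the caddy are out of reach, so turn the caddy by its wooden middle handle to bring them round to you. Leave the drinks can standing where it is.

Things in the scene. Friction and masses are not known exactly. Their poses are not given: they have to be found in the camera images.
- salt: Salt shaker: clear glass, grey domed top, 44 mm diameter (top 35 mm), 90 mm high, 0.10 kg. Upright on the worktop. Origin at the centre of its underside, z up.
- mill: Pepper mill: dark brown turned wood, 58 mm diameter (head 49 mm, above 123 mm), 170 mm high to the tip of its small metal knob, 0.18 kg. Upright. Grip it from above near 120 mm up. The grip there is solid and 50 to 58 mm wide. Origin at the centre of its underside, z up.
- honey: Honey jar: glass, yellow screw lid (fixed on), 64 mm diameter at the lid, 60 mm below, 100 mm high, 0.41 kg. Upright. Origin at the centre of its underside, z up.
- lemon: Yellow lemon, lying on its side, 71 mm long (own x axis), 53 mm wide (own y axis), 51 mm high, 0.085 kg. Origin under its middle, on the surface it lies on; z up.
- cup_small: Small low steel cup on the caddy, for the salt shaker: round, 53 mm inside, mouth flared to 61 mm, rim 32 mm above its origin. Origin at the centre of its underside, 27 mm above the worktop; inner floor 3 mm above it; its x axis points away from the caddy's axis, which is 88 mm off. The four holders stand a quarter turn apart and go round with the caddy.
- cup_tall: Tall steel cup on the caddy, for the pepper mill: round, 67 mm inside, mouth flared to 75 mm, rim 62 mm above its origin. Origin, height, axes and 3 mm floor as for cup_small.
- cup_wide: Wide low steel cup on the caddy, for the honey jar: round, 76 mm inside, mouth flared to 84 mm, rim 32 mm above its origin. Origin, height, axes and 3 mm floor as for cup_small.
- dish: Shallow white china dish on the caddy, for the lemon: round, 98 mm over its rim, sloping sides, rim 13 mm above its origin. Inner floor about 55 mm across. Origin, height, axes and 3 mm floor as for cup_small.
- caddy_handle (a point): Middle of the dark wooden grip bar on the caddy's central post, on its axis, 174 mm above the worktop. The bar is level, 64 mm long (point x), 14 mm thick (point y), 26 mm high, midway between neighbouring holders. The caddy, a wooden turntable 282 mm across on a fixed foot, turns several turns either way with light friction (0.06 N m) and stays where left. Pinch the bar from above and twist.
- can: Drinks can, pale printed metal, 66 mm diameter, 115 mm high, standing among the things; not part of the job. Origin at the centre of its underside, z up.

How it is judged:
By the outcome, as a careful person would: the job done as asked, in the order asked, and still so for the second after the job is handed in, with the robot touching nothing.
It also fails if it takes over 136 s, if anything falls off the work surface, if the arm or the gripper's body presses on something with over 40 N, if the wrist force passes 120 N, or if a joint passes its speed limit or range.

## Working session

There is one attempt and no reset: what is moved stays moved. The work goes in short steps, Python scripts to look and compute and a tool call to move; the robot and the scene stay as the last step left them, time stands still between calls to the robot, and variables do not carry over. Pictures are saved under pics/ and viewed, at most 14 in all, crops included, and the job is handed in when it is done.

Besides the shell and the picture viewer there is one more tool, called after "Call:" as name(argument=value, ...) on one line, values as JSON. step_arm: Moves the arm, as the interface text tells. Its arguments: {"type":"object","properties":{"commands":{"type":"array"},"gripper":{"type":"number"},"force":{"type":"number"}},"required":["commands"]}

```bash
ls; mkdir -p pics; python3 - <<'E'
from bench import ctrl
import cv2,numpy as np
s=ctrl.get_state();print({k:np.round(v,3).tolist() for k,v in s.items()})
for n in("scene","top"):
    cv2.imwrite(f"pics/{n}0.png",ctrl.get_image(n)[:,:,::-1]); m=ctrl.camera_model(n)
    print(n,{k:np.round(v,3).tolist() for k,v in m.items()}, (-np.array(m["R"]).T@np.array(m["t"])).round(3))
print(np.round(ctrl.camera_model("wrist")["T_tool_cam"],3).tolist(),ctrl.camera_model("wrist")["fx"])
E
```

```text
pics
{'time': 0.0, 'joint_positions': [1.331, 0.322, -0.07, 1.452, 0.023, 1.371, -0.057], 'qd': [-0.002, -0.002, 0.001, 0.0, -0.001, 0.001, -0.001], 'joint_torque': [0.0, -49.128, -0.404, -31.252, -0.064, 0.044, 0.0], 'position': [0.163, -0.629, 0.235], 'tool_rot': [-3.114, -0.397, 0.001], 'ft_force': [0.453, -0.049, 0.212], 'torque': [-0.06, 0.006, -0.012], 'grip_force': 0.0, 'grip_width': 1.0}
scene {'fx': 432.118, 'fy': 432.118, 'cx': 260.161, 'cy': 193.942, 'R': [[-0.83, -0.558, 0.002], [-0.403, 0.595, -0.695], [0.387, -0.578, -0.719]], 't': [0.48, 0.296, 1.225]} [0.043 0.8   1.085]
top {'fx': 430.167, 'fy': 430.167, 'cx': 258.572, 'cy': 193.639, 'R': [[0.026, -1.0, 0.001], [-0.988, -0.026, -0.151], [0.151, 0.003, -0.989]], 't': [0.028, 0.599, 1.454]} [0.372 0.039 1.528]
[[-0.0, -0.953, -0.302, 0.084], [1.0, -0.0, 0.001, -0.0], [-0.001, -0.302, 0.953, -0.148], [0.0, 0.0, 0.0, 1.0]] 283.84238199513527
```

View pics/scene0.png

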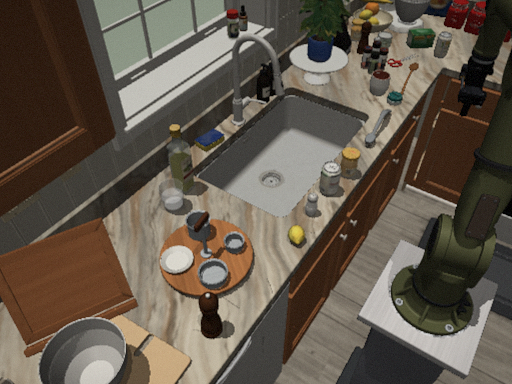

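View pics/top0.png

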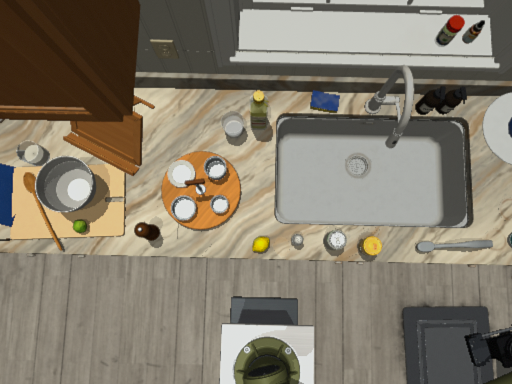

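```bash
cat > h.py <<'E'
from bench import ctrl
import cv2,numpy as np
from scipy.spatial.transform import Rotation as Ro
def ray(n,px):
    m=ctrl.camera_model(n);R=np.array(m["R"]);t=np.array(m["t"])
    if n=="wrist": raise 0
    return -R.T@t, R.T@np.array([(px[0]-m["cx"])/m["fx"],(px[1]-m["cy"])/m["fy"],1])
def hit(n,px,z):
    o,d=ray(n,px); return o+d*(z-o[2])/d[2]
def wray(px,s):
    m=ctrl.camera_model("wrist");T=np.array(m["T_tool_cam"]);R=Ro.from_rotvec(s["tool_rot"]).as_matrix()
    d=R@T[:3,:3]@np.array([(px[0]-m["cx"])/m["fx"],(px[1]-m["cy"])/m["fy"],1])
    return np.array(s["position"])+R@T[:3,3],d
def whit(px,s,z):
    o,d=wray(px,s); return o+d*(z-o[2])/d[2]
def wproj(X,s):
    m=ctrl.camera_model("wrist");T=np.array(m["T_tool_cam"]);R=Ro.from_rotvec(s["tool_rot"]).as_matrix()
    c=T[:3,:3].T@(R.T@(np.array(X)-s["position"])-T[:3,3])
    return np.array([m["fx"]*c[0]/c[2]+m["cx"],m["fy"]*c[1]/c[2]+m["cy"]])
def go(xyz,yaw,s=None):
    """shift (mm) and turn (deg) from the present pose to tool-down at xyz (m), tool x at yaw deg"""
    s=s or ctrl.get_state();R=Ro.from_rotvec(s["tool_rot"])
    y=np.radians(yaw);T=Ro.from_matrix(np.array([[np.cos(y),np.sin(y),0],[np.sin(y),-np.cos(y),0],[0,0,-1]]).T.T)
    return (R.inv().apply(np.array(xyz)-s["position"])*1000).round(1),np.degrees((R.inv()*T).as_rotvec()).round(1)
E
python3 - <<'E'
from h import *
im=cv2.imread("pics/top0.png")
cv2.imwrite("pics/c1.png",cv2.resize(im[150:260,130:395],None,fx=3,fy=3,interpolation=cv2.INTER_CUBIC))
hsv=cv2.cvtColor(im,cv2.COLOR_BGR2HSV)
for nm,px,z in(("caddy",(201,189),.027),("mill",(147,230),.08),("lemon",(261,243),.025),("salt",(297,240),.07),("can",(336,240),.115),("honey",(371,245),.1),("small",(220,205),.059),("wide",(184,209),.059),("tall",(216,168),.089),("dish",(181,174),.04)):
    print(nm,hit("top",px,z).round(3))
E
```

```text
caddy [0.612 0.248 0.027]
mill [0.459 0.415 0.08 ]
lemon [0.428 0.031 0.025]
salt [ 0.439 -0.09   0.07 ]
can [ 0.441 -0.214  0.115]
honey [ 0.428 -0.332  0.1  ]
small [0.553 0.175 0.059]
wide [0.536 0.298 0.059]
tall [0.676 0.191 0.089]
dish [0.661 0.319 0.04 ]
```

View pics/c1.png

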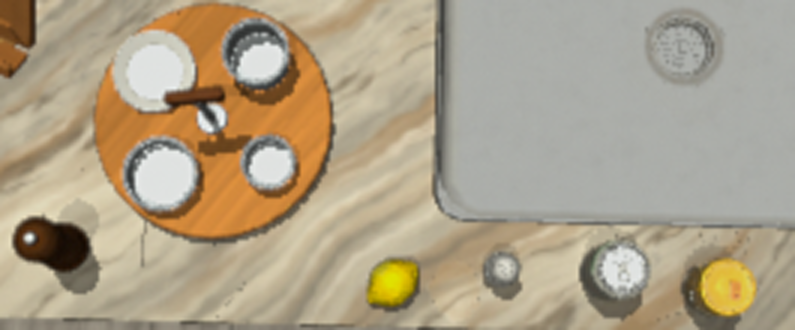

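```bash
python3 - <<'E'
from h import *
f=lambda c,z:hit("top",(130+(c[0]-1)/3,150+(c[1]-1)/3),z)
C=f((213.5,121),.025);print("caddy",C.round(4))
H=[f((166,98),.174),f((223,93),.174),f((195,96),.187)]
print("handle",np.round(H,4).tolist(),np.degrees(np.arctan2(*(H[1]-H[0])[[1,0]])))
for n,c,z in(("small",(270,162),.059),("wide",(162,174),.059),("tall",(257,53),.089),("dish",(154,71),.04)):
    p=f(c,z);d=p-C;print(n,p.round(4),np.hypot(*d[:2]).round(4),np.degrees(np.arctan2(d[1],d[0])).round(1))
for n,c,z in(("salt",(502,268),.085),("can",(621,270),.115),("honey",(727,287),.1),("lemon",(393,283),.025),("millknob",(33,239),.168),("millbase",(68,248),.015)):
    p=f(c,z);print(n,p.round(4),np.hypot(*p[:2]).round(3))
im=cv2.imread("pics/top0.png");h=cv2.cvtColor(im,cv2.COLOR_BGR2HSV)
m=((h[...,0]>20)&(h[...,0]<35)&(h[...,1]>150)&(h[...,2]>100)).astype(np.uint8);m[:,:245]=0;m[:,280:]=0;m[:225]=0
ys,xs=np.nonzero(m);P=np.array([hit("top",(x,y),.025) for x,y in zip(xs,ys)])[:,:2];c=P.mean(0);w,v=np.linalg.eigh(np.cov(P.T));print("lemon",c.round(4),np.sqrt(w)*4,np.degrees(np.arctan2(v[1,1],v[0,1])),len(xs))
# second view check
s=cv2.imread("pics/scene0.png")
print("scene: knob",hit("scene",(208,293),.17).round(3),"lemon",hit("scene",(296,235),.025).round(3),"honeylid",hit("scene",(351,155),.1).round(3),"salttop",hit("scene",(312,196),.085).round(3))
E
```

```text
caddy [0.6085 0.2484 0.025 ]
handle [[0.6085, 0.2794, 0.174], [0.6156, 0.2189, 0.174], [0.6092, 0.2466, 0.187]] -83.37848361761826
small [0.5573 0.1767 0.059 ] 0.0882 -125.5
wide [0.5402 0.2998 0.059 ] 0.0855 143.1
tall [0.6781 0.1936 0.089 ] 0.0885 -38.2
dish [0.6638 0.3189 0.04  ] 0.0896 51.9
salt [ 0.442  -0.0887  0.085 ] 0.451
can [ 0.4418 -0.2157  0.115 ] 0.492
honey [ 0.427  -0.3349  0.1   ] 0.543
lemon [0.4243 0.0319 0.025 ] 0.425
millknob [0.4553 0.4125 0.168 ] 0.614
millbase [0.4553 0.4129 0.015 ] 0.615
lemon [0.4246 0.0326] [0.0493578  0.06548545] 127.86687544009787 209
scene: knob [0.454 0.41  0.17 ] lemon [0.421 0.033 0.025] honeylid [ 0.417 -0.326  0.1  ] salttop [ 0.439 -0.09   0.085]
```

```bash
cat >> h.py <<'E'
def plan(wps,s=None):
    """calls from the present pose through waypoints (x,y,z,yaw), each call <=0.23 m and <=40 deg"""
    s=s or ctrl.get_state();p=np.array(s["position"]);x=Ro.from_rotvec(s["tool_rot"]).as_matrix()[:,0];yaw=np.degrees(np.arctan2(x[1],x[0]))
    print("at",p.round(4),round(yaw,1),"grip",round(s["grip_width"]*87,1),"t",s["time"])
    for w in wps:
        q=np.array(w[:3]);dy=(w[3]-yaw+180)%360-180
        n=int(max(1,np.ceil(np.linalg.norm(q-p)/.23),np.ceil(abs(dy)/40)))
        d=(q-p)/n
        for i in range(n):
            a=np.radians(yaw);t=np.array([d[0]*np.cos(a)+d[1]*np.sin(a),d[0]*np.sin(a)-d[1]*np.cos(a),-d[2]])
            yaw+=dy/n;print("  travel",t.round(3).tolist(),"turn z",round(-dy/n,1),"rows",int(np.ceil(max(np.linalg.norm(d)/.05,abs(dy/n)/8.59)-1e-6)))
        p=q
E
python3 -c "
from h import *
s=ctrl.get_state();print(go(s['position'],14.5)); plan([(.442,-.089,.26,78.6)])"
```

```text
(array([0., 0., 0.]), array([-0.1,  0. ,  0. ]))
at [ 0.163  -0.6287  0.2356] 14.5 grip 87.3 t 0.1
  travel [0.135, -0.151, -0.008] turn z -21.4 rows 5
  travel [0.181, -0.091, -0.008] turn z -21.4 rows 5
  travel [0.202, -0.019, -0.008] turn z -21.4 rows 5
```

Call:
step_arm(commands=[{"travel": [0.135,-0.151,-0.008],"turn": [0,0,-21.4]},{"travel": [0.135,-0.151,-0.008],"turn": [0,0,-21.4]},{"travel": [0.135,-0.151,-0.008],"turn": [0,0,-21.4]},{"travel": [0.135,-0.151,-0.008],"turn": [0,0,-21.4]},{"travel": [0.135,-0.151,-0.008],"turn": [0,0,-21.4]}], gripper=1)

```text
time: 0.6
position: [0.2606, -0.4431, 0.2449]
tool_rot: [-2.982, -0.983, -0.003]
ft_force: [-0.0, -0.5, -0.1]
grip_width: 1.003
grip_force: 0.0
```

Call:
step_arm(commands=[{"travel": [0.181,-0.091,-0.008],"turn": [0,0,-21.4]},{"travel": [0.181,-0.091,-0.008],"turn": [0,0,-21.4]},{"travel": [0.181,-0.091,-0.008],"turn": [0,0,-21.4]},{"travel": [0.181,-0.091,-0.008],"turn": [0,0,-21.4]},{"travel": [0.181,-0.091,-0.008],"turn": [0,0,-21.4]}])

```text
time: 1.1
position: [0.3525, -0.2634, 0.2531]
tool_rot: [2.748, 1.521, 0.002]
ft_force: [-0.6, 0.3, 1.0]
grip_width: 1.001
grip_force: 0.0
```

Call:
step_arm(commands=[{"travel": [0.202,-0.019,-0.008],"turn": [0,0,-21.4]},{"travel": [0.202,-0.019,-0.008],"turn": [0,0,-21.4]},{"travel": [0.202,-0.019,-0.008],"turn": [0,0,-21.4]},{"travel": [0.202,-0.019,-0.008],"turn": [0,0,-21.4]},{"travel": [0.202,-0.019,-0.008],"turn": [0,0,-21.4]}])

```text
time: 1.6
position: [0.4446, -0.0826, 0.2612]
tool_rot: [-2.418, -2.005, -0.005]
ft_force: [-0.2, -0.7, 0.5]
grip_width: 1.003
grip_force: 0.0
```

```bash
python3 - <<'E'
from h import *
s=ctrl.get_state();im=ctrl.get_image("wrist");cv2.imwrite("pics/w1.png",im[:,:,::-1])
print(wproj((.442,-.0887,.088),s),wproj((.442,-.0887,0),s),wproj((.4246,.0326,.025),s)); plan([(.442,-.0887,.15,78.6),(.442,-.0887,.05,78.6)])
E
```

```text
[258.83108474 180.20184305] [259.04411037 164.08433733] [227.54608397  78.26745052]
at [ 0.4434 -0.0857  0.2608] 79.1 grip 87.1 t 1.65
  travel [-0.003, -0.001, 0.111] turn z 0.5 rows 3
  travel [0.0, 0.0, 0.1] turn z -0.0 rows 2
```

View pics/w1.png

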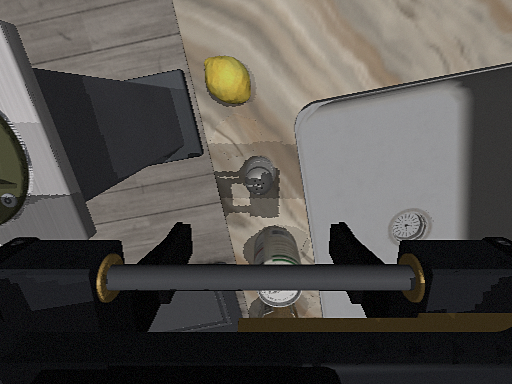

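Call:
step_arm(commands=[{"travel": [-0.003,-0.001,0.1],"turn": [0,0,0.5]},{"travel": [-0.003,-0.001,0.1],"turn": [0,0,0.5]},{"travel": [-0.003,-0.001,0.15],"turn": [0,0,0.5]},{"travel": [-0.003,-0.001,0.19],"turn": [0,0,0.5]},{"travel": [-0.003,-0.001,0.211],"turn": [0,0,0.5]}])

```text
time: 2.15
position: [0.4371, -0.0931, 0.0457]
tool_rot: [-2.436, -1.976, 0.006]
ft_force: [0.5, -0.4, 0.1]
grip_width: 1.002
grip_force: 0.0
```

Call:
step_arm(commands=[{"travel": [0,0,0],"turn": [0,0,0]},{"travel": [0,0,0],"turn": [0,0,0]},{"travel": [0,0,0],"turn": [0,0,0]},{"travel": [0,0,0],"turn": [0,0,0]},{"travel": [0,0,0],"turn": [0,0,0]}], gripper=0.3, force=20)

```text
time: 2.65
position: [0.4414, -0.0922, 0.0507]
tool_rot: [2.436, 1.98, 0.001]
ft_force: [0.2, 0.6, 0.7]
grip_width: 0.634
grip_force: 0.0
```

Call:
step_arm(commands=[{"travel": [0,0,0],"turn": [0,0,0]},{"travel": [0,0,0],"turn": [0,0,0]},{"travel": [0,0,0],"turn": [0,0,0]},{"travel": [0,0,0],"turn": [0,0,0]}])

```text
time: 3.05
position: [0.441, -0.0919, 0.05]
tool_rot: [2.436, 1.982, 0.001]
ft_force: [0.2, -0.4, 2.5]
grip_width: 0.457
grip_force: 20.0
```

```bash
python3 - <<'E'
from h import *
S=(.6085+.088*np.cos(np.radians(-127.2)),.2484+.088*np.sin(np.radians(-127.2)));print(S)
plan([(.442,-.0887,.2,78.6),(S[0],S[1],.2,52.8),(S[0],S[1],.087,52.8)])
E
```

```text
(np.float64(0.5552952778921111), np.float64(0.17830536721387075))
at [ 0.441  -0.0919  0.05  ] 78.3 grip 39.8 t 3.05
  travel [0.003, 0.0, -0.15] turn z -0.3 rows 4
  travel [0.142, 0.029, -0.0] turn z 12.9 rows 3
  travel [0.145, -0.003, -0.0] turn z 12.9 rows 3
  travel [0.0, 0.0, 0.113] turn z -0.0 rows 3
```

Call:
step_arm(commands=[{"travel": [0,0,-0.05],"turn": [0,0,0]},{"travel": [0,0,-0.1],"turn": [0,0,0]},{"travel": [0.003,0,-0.15],"turn": [0,0,0]},{"travel": [0.003,0,-0.15],"turn": [0,0,0]}])

```text
time: 3.45
position: [0.4451, -0.0889, 0.2058]
tool_rot: [2.429, 1.976, 0.009]
ft_force: [1.1, -0.5, -0.8]
grip_width: 0.456
grip_force: 19.6
```

Call:
step_arm(commands=[{"travel": [0.048,0.01,0],"turn": [0,0,4.3]},{"travel": [0.095,0.02,0],"turn": [0,0,8.6]},{"travel": [0.142,0.029,0],"turn": [0,0,12.9]},{"travel": [0.142,0.029,0],"turn": [0,0,12.9]}])

```text
time: 3.85
position: [0.4989, 0.0524, 0.199]
tool_rot: [-2.633, -1.705, -0.005]
ft_force: [0.5, 0.6, -1.4]
grip_width: 0.451
grip_force: 19.6
```

```bash
python3 - <<'E'
from h import *
s=ctrl.get_state();im=ctrl.get_image("wrist");cv2.imwrite("pics/w2.png",im[:,:,::-1])
for n,a,z in(("small",-127.2,.059),("wide",142.8,.059),("tall",-37.2,.089),("dish",52.8,.04),):
    a=np.radians(a);print(n,wproj((.6085+.088*np.cos(a),.2484+.088*np.sin(a),z),s).round())
print(wproj((.6085,.2484,.187),s))
S=(.5553,.1783);plan([(S[0],S[1],.2,52.8),(S[0],S[1],.087,52.8)])
E
```

```text
small [260.  38.]
wide [ 178. -109.]
tall [403. -70.]
dish [ 311. -198.]
[ 310.83544731 -276.91445936]
at [0.498  0.0484 0.1985] 65.8 grip 39.4 t 3.9
  travel [0.142, -0.001, -0.002] turn z 13.0 rows 3
  travel [0.0, 0.0, 0.113] turn z -0.0 rows 3
```

View pics/w2.png

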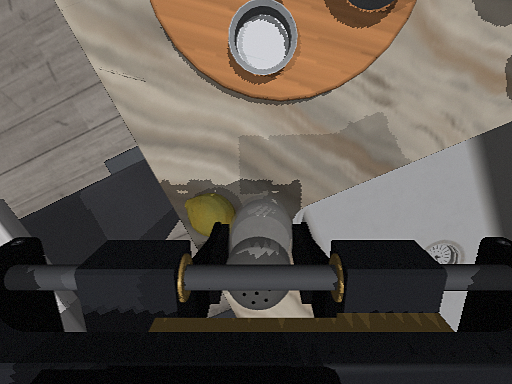

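```bash
python3 - <<'E'
from h import *
s=ctrl.get_state();print(whit((264,38),s,.059),whit((260,38),s,.059))
R=Ro.from_rotvec(s["tool_rot"]).as_matrix();p=np.array(s["position"])
for q in((.022,0,.05),(.025,0,.05),(.019,0,.05),(0,-.022,.05),(0,.022,.05),(-.0175,0,-.03),(.0175,0,-.03),(0,0,-.04),(.003,0,-.04)): print(q,wproj(p+R@np.array(q),s).round(1))
E
python3 -c "
import cv2;i=cv2.imread('pics/w2.png');cv2.imwrite('pics/w2c.png',cv2.resize(i[180:320,190:330],None,fx=4,fy=4))"
```

```text
[0.55697277 0.17202615 0.059     ] [0.55365988 0.17351958 0.059     ]
(0.022, 0, 0.05) [260.2 187.9]
(0.025, 0, 0.05) [260.2 183.9]
(0.019, 0, 0.05) [260.2 191.8]
(0, -0.022, 0.05) [231.  215.8]
(0, 0.022, 0.05) [289.4 215.8]
(-0.0175, 0, -0.03) [260.1 310.1]
(0.0175, 0, -0.03) [260.1 248.1]
(0, 0, -0.04) [260.1 293.8]
(0.003, 0, -0.04) [260.1 288.1]
```

View pics/w2c.png

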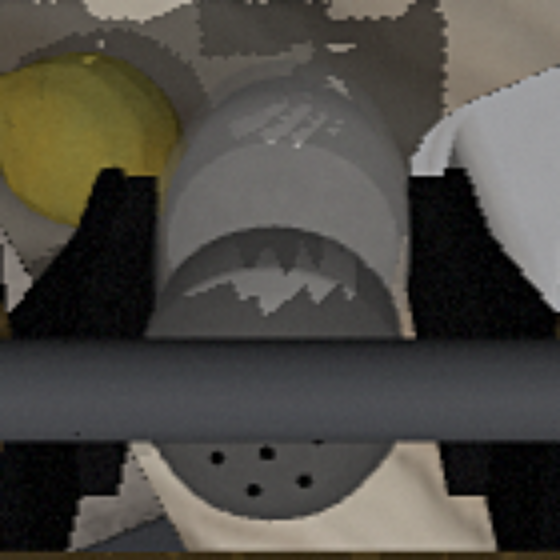

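```bash
python3 - <<'E'
from h import *
plan([(.557,.177,.2,53),(.557,.177,.13,53),(.557,.177,.083,53)])
E
```

```text
at [0.498  0.0484 0.1985] 65.8 grip 39.4 t 3.9
  travel [0.141, 0.001, -0.002] turn z 12.8 rows 3
  travel [0.0, 0.0, 0.07] turn z -0.0 rows 2
  travel [0.0, 0.0, 0.047] turn z -0.0 rows 1
```

Call:
step_arm(commands=[{"travel": [0.047,0,0],"turn": [0,0,4.3]},{"travel": [0.094,0.001,0],"turn": [0,0,8.6]},{"travel": [0.141,0.001,-0.002],"turn": [0,0,12.8]},{"travel": [0.141,0.001,-0.002],"turn": [0,0,12.8]},{"travel": [0.141,0.001,-0.002],"turn": [0,0,12.8]}])

```text
time: 4.4
position: [0.5573, 0.1723, 0.1999]
tool_rot: [-2.814, -1.395, 0.005]
ft_force: [-0.7, -1.2, -1.0]
grip_width: 0.449
grip_force: 19.6
```

Call:
step_arm(commands=[{"travel": [0,0,0.03],"turn": [0,0,0]},{"travel": [0,0,0.06],"turn": [0,0,0]},{"travel": [0,0,0.06],"turn": [0,0,0]},{"travel": [0,0,0.06],"turn": [0,0,0]}])

```text
time: 4.8
position: [0.558, 0.1697, 0.1414]
tool_rot: [2.818, 1.387, -0.003]
ft_force: [0.6, 0.2, -0.2]
grip_width: 0.455
grip_force: 19.6
```

```bash
python3 - <<'E'
from h import *
plan([(.557,.177,.1,53),(.557,.177,.083,53)])
s=ctrl.get_state();print(s["tool_rot"]);im=ctrl.get_image("wrist")[:,:,::-1];cv2.imwrite("pics/w3.png",im[:330])
E
```

```text
at [0.558  0.1697 0.1414] 52.4 grip 39.6 t 4.8
  travel [0.005, -0.005, 0.041] turn z -0.6 rows 1
  travel [0.0, 0.0, 0.017] turn z -0.0 rows 1
[ 2.81783198e+00  1.38691097e+00 -2.77740003e-03]
```

View pics/w3.png

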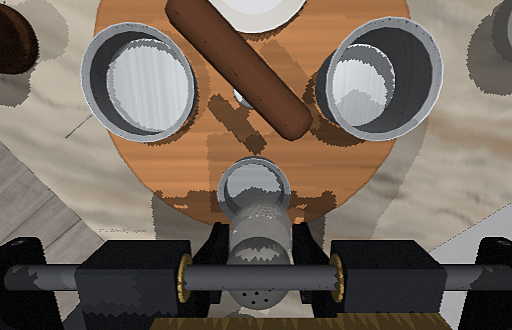

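```bash
python3 - <<'E'
from h import *
s=ctrl.get_state();print(s["position"])
w=whit((140,82),s,.059);t=whit((384,79),s,.089);d=t-w
print("wide",w,"tall",t,np.linalg.norm((t-w)[:2]),"centre",(w+t)/2)
b=[whit((182,5),s,.187),whit((297,127),s,.187)];print("bar",(b[0]+b[1])/2,np.degrees(np.arctan2(*(b[1]-b[0])[[1,0]])))
n=np.array([-d[1],d[0]])/np.hypot(*d[:2]);c=((w+t)/2)[:2]
for k in(1,-1):print("small?",c+k*.088*n)
o=whit((255,157),s,.059);print("rim far",o)
for X in((.5575,.1765),(.556,.178)):print(wproj((*X,.059),s))
E
```

```text
[0.55879694 0.17065021 0.14257877]
wide [0.54484163 0.30272331 0.059     ] tall [0.68267367 0.1970186  0.089     ] 0.17369846653432514 centre [0.61375765 0.24987096 0.074     ]
bar [0.61090034 0.248003   0.187     ] -82.54979800416066
small? [0.66731031 0.31970013]
small? [0.560205   0.18004179]
rim far [0.57879451 0.20350985 0.059     ]
[254.74388157 196.42353377]
[252.30002348 196.12326851]
```

Call:
step_arm(commands=[{"travel": [0.007,-0.005,0.01],"turn": [0,0,0]},{"travel": [0.007,-0.005,0.02],"turn": [0,0,0]},{"travel": [0.007,-0.005,0.03],"turn": [0,0,0]},{"travel": [0.007,-0.005,0.035],"turn": [0,0,0]},{"travel": [0.007,-0.005,0.035],"turn": [0,0,0]}])

```text
time: 5.35
position: [0.5577, 0.1804, 0.1052]
tool_rot: [-2.817, -1.391, 0.003]
ft_force: [-1.0, 0.9, -1.6]
grip_width: 0.449
grip_force: 19.6
```

Call:
step_arm(commands=[{"travel": [0,0,0.006],"turn": [0,0,0]},{"travel": [0,0,0.012],"turn": [0,0,0]},{"travel": [0,0,0.018],"turn": [0,0,0]},{"travel": [0,0,0.02],"turn": [0,0,0]},{"travel": [0,0,0.02],"turn": [0,0,0]}])

```text
time: 5.85
position: [0.5582, 0.1806, 0.086]
tool_rot: [-2.817, -1.391, 0.001]
ft_force: [-0.2, 1.0, -0.9]
grip_width: 0.449
grip_force: 19.6
```

Call:
step_arm(commands=[{"travel": [0,0,0.004],"turn": [0,0,0]},{"travel": [0,0,0.005],"turn": [0,0,0]},{"travel": [0,0,0.005],"turn": [0,0,0]}])

```text
time: 6.15
position: [0.5584, 0.1806, 0.0813]
tool_rot: [2.817, 1.39, -0.001]
ft_force: [0.1, -0.3, -1.5]
grip_width: 0.449
grip_force: 19.6
```

Call:
step_arm(commands=[{"travel": [0,0,0],"turn": [0,0,0]},{"travel": [0,0,0],"turn": [0,0,0]},{"travel": [0,0,0],"turn": [0,0,0]},{"travel": [0,0,0],"turn": [0,0,0]}], gripper=0.75)

```text
time: 6.55
position: [0.5586, 0.1808, 0.0818]
tool_rot: [2.817, 1.39, 0.001]
ft_force: [0.4, 0.2, 0.2]
grip_width: 0.709
grip_force: 0.0
```

Call:
step_arm(commands=[{"travel": [0,0,-0.05],"turn": [0,0,0]},{"travel": [0,0,-0.1],"turn": [0,0,0]},{"travel": [0,0,-0.15],"turn": [0,0,0]},{"travel": [0,0,-0.18],"turn": [0,0,0]},{"travel": [0,0,-0.18],"turn": [0,0,0]}])

```text
time: 7.05
position: [0.5607, 0.1823, 0.267]
tool_rot: [2.815, 1.39, 0.014]
ft_force: [-0.2, 0.4, 0.6]
grip_width: 0.753
grip_force: 0.0
```

```bash
python3 - <<'E'
from h import *
plan([(.609,.247,.27,97.5),(.609,.247,.17,97.5)])
E
```

```text
at [0.5607 0.1823 0.267 ] 52.5 grip 65.5 t 7.05
  travel [0.04, -0.001, -0.001] turn z -22.5 rows 3
  travel [0.038, 0.015, -0.001] turn z -22.5 rows 3
  travel [0.0, 0.0, 0.1] turn z -0.0 rows 2
```

Call:
step_arm(commands=[{"travel": [0.014,0,0],"turn": [0,0,-7.5]},{"travel": [0.028,0,0],"turn": [0,0,-15]},{"travel": [0.041,-0.001,0],"turn": [0,0,-22.5]},{"travel": [0.041,-0.001,0],"turn": [0,0,-22.5]}])

```text
time: 7.45
position: [0.5823, 0.2153, 0.2601]
tool_rot: [-2.487, -1.916, 0.001]
ft_force: [0.8, -0.3, -0.6]
grip_width: 0.747
grip_force: 0.0
```

Call:
step_arm(commands=[{"travel": [0.013,0.005,0],"turn": [0,0,-7.5]},{"travel": [0.026,0.01,0],"turn": [0,0,-15]},{"travel": [0.039,0.015,0],"turn": [0,0,-22.5]},{"travel": [0.039,0.015,0],"turn": [0,0,-22.5]},{"travel": [0.039,0.015,0],"turn": [0,0,-22.5]}])

```text
time: 7.95
position: [0.6066, 0.2472, 0.2608]
tool_rot: [-2.075, -2.358, 0.002]
ft_force: [1.1, 0.4, -0.0]
grip_width: 0.75
grip_force: 0.0
```

```bash
python3 - <<'E'
from h import *
plan([(.610,.248,.169,97.5)])
E
```

```text
at [0.6066 0.2472 0.2608] 97.3 grip 65.2 t 7.95
  travel [0.0, 0.003, 0.092] turn z -0.2 rows 2
```

Call:
step_arm(commands=[{"travel": [0,0.003,0.035],"turn": [0,0,-0.2]},{"travel": [0,0.003,0.07],"turn": [0,0,-0.2]},{"travel": [0,0.003,0.092],"turn": [0,0,-0.2]},{"travel": [0,0.003,0.092],"turn": [0,0,-0.2]}])

```text
time: 8.35
position: [0.6082, 0.2453, 0.1658]
tool_rot: [-2.07, -2.361, 0.011]
ft_force: [0.6, -0.5, -1.0]
grip_width: 0.751
grip_force: 0.0
```

Call:
step_arm(commands=[{"travel": [0,0,0],"turn": [0,0,0]},{"travel": [0,0,0],"turn": [0,0,0]},{"travel": [0,0,0],"turn": [0,0,0]},{"travel": [0,0,0],"turn": [0,0,0]},{"travel": [0,0,0],"turn": [0,0,0]}], gripper=0, force=20)

```text
time: 8.85
position: [0.6104, 0.2482, 0.1702]
tool_rot: [2.066, 2.366, 0.001]
ft_force: [0.4, -0.1, 0.2]
grip_width: 0.38
grip_force: 0.0
```

Call:
step_arm(commands=[{"travel": [0,0,0],"turn": [0,0,0]},{"travel": [0,0,0],"turn": [0,0,0]},{"travel": [0,0,0],"turn": [0,0,0]},{"travel": [0,0,0],"turn": [0,0,0]}])

```text
time: 9.25
position: [0.6103, 0.2482, 0.1695]
tool_rot: [2.066, 2.366, 0.001]
ft_force: [1.1, -0.4, 0.4]
grip_width: 0.168
grip_force: 20.0
```

Call:
step_arm(commands=[{"travel": [0,0,0],"turn": [0,0,4]},{"travel": [0,0,0],"turn": [0,0,10]},{"travel": [0,0,0],"turn": [0,0,17]},{"travel": [0,0,0],"turn": [0,0,24]},{"travel": [0,0,0],"turn": [0,0,31]}])

```text
time: 9.75
position: [0.6104, 0.2481, 0.1695]
tool_rot: [2.628, 1.722, 0.001]
ft_force: [1.7, 0.2, -1.2]
grip_width: 0.168
grip_force: 20.0
```

Call:
step_arm(commands=[{"travel": [0,0,0],"turn": [0,0,7]},{"travel": [0,0,0],"turn": [0,0,14]},{"travel": [0,0,0],"turn": [0,0,21]},{"travel": [0,0,0],"turn": [0,0,28]},{"travel": [0,0,0],"turn": [0,0,35]}])

```text
time: 10.25
position: [0.6105, 0.248, 0.1695]
tool_rot: [3.024, 0.852, 0.001]
ft_force: [1.6, 0.3, -0.2]
grip_width: 0.164
grip_force: 20.0
```

Call:
step_arm(commands=[{"travel": [0,0,0],"turn": [0,0,7]},{"travel": [0,0,0],"turn": [0,0,14]},{"travel": [0,0,0],"turn": [0,0,20]},{"travel": [0,0,0],"turn": [0,0,24]},{"travel": [0,0,0],"turn": [0,0,24]}])

```text
time: 10.75
position: [0.6105, 0.2479, 0.1695]
tool_rot: [3.134, 0.211, 0.001]
ft_force: [2.1, -0.2, -0.8]
grip_width: 0.16
grip_force: 20.0
```

Call:
step_arm(commands=[{"travel": [0,0,0],"turn": [0,0,0]},{"travel": [0,0,0],"turn": [0,0,0]}])

```text
time: 10.95
position: [0.6105, 0.2479, 0.1695]
tool_rot: [3.134, 0.214, 0.001]
ft_force: [1.6, 0.1, -0.5]
grip_width: 0.165
grip_force: 20.0
```

Call:
step_arm(commands=[{"travel": [0,0,0],"turn": [0,0,0]},{"travel": [0,0,0],"turn": [0,0,0]},{"travel": [0,0,0],"turn": [0,0,0]},{"travel": [0,0,0],"turn": [0,0,0]}], gripper=0.6)

```text
time: 11.35
position: [0.6098, 0.2482, 0.1694]
tool_rot: [3.134, 0.213, -0.001]
ft_force: [-0.2, -0.0, -0.6]
grip_width: 0.443
grip_force: 0.0
```

Call:
step_arm(commands=[{"travel": [0,0,-0.04],"turn": [0,0,0]},{"travel": [0,0,-0.08],"turn": [0,0,0]},{"travel": [0,0,-0.12],"turn": [0,0,0]},{"travel": [0,0,-0.12],"turn": [0,0,0]}])

```text
time: 11.75
position: [0.612, 0.25, 0.2965]
tool_rot: [-3.131, -0.212, -0.015]
ft_force: [0.3, 0.0, 0.0]
grip_width: 0.596
grip_force: 0.0
```

```bash
python3 - <<'E'
from h import *
s=ctrl.get_state();print(np.round(s["joint_positions"],2));im=ctrl.get_image("wrist")[:,:,::-1];cv2.imwrite("pics/w4.png",im)
for n,a,z in(("tall",-127.2,.089),("small",142.8,.059),("dish",-37.2,.04),):
    a=np.radians(a);print(n,wproj((.610+.088*np.cos(a),.248+.088*np.sin(a),z),s).round())
plan([(.455,.412,.29,60)])
E
```

```text
[ 0.09  0.4  -0.72  1.32  0.26  1.51 -2.04]
tall [308. 216.]
small [219. 208.]
dish [307. 119.]
at [0.6111 0.2493 0.2931] 7.8 grip 52.2 t 11.8
  travel [-0.066, -0.091, 0.002] turn z -26.1 rows 4
  travel [-0.019, -0.111, 0.002] turn z -26.1 rows 4
```

View pics/w4.png

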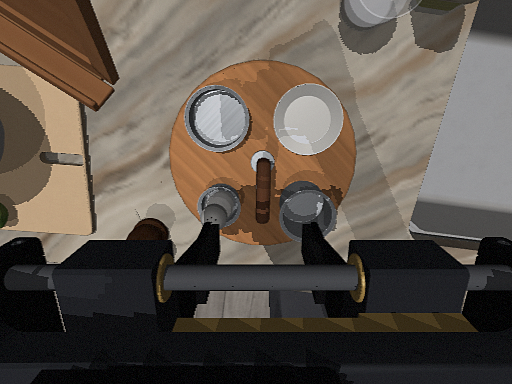

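```bash
python3 - <<'E'
from h import *
plan([(.455,.412,.29,90),(.455,.412,.117,90)])
E
```

```text
at [0.6111 0.2493 0.2931] 7.8 grip 52.2 t 11.8
  travel [-0.044, -0.061, 0.001] turn z -27.4 rows 4
  travel [-0.011, -0.074, 0.001] turn z -27.4 rows 4
  travel [0.024, -0.071, 0.001] turn z -27.4 rows 4
  travel [0.0, 0.0, 0.173] turn z -0.0 rows 4
```

Call:
step_arm(commands=[{"travel": [-0.011,-0.015,0],"turn": [0,0,-7]},{"travel": [-0.022,-0.03,0],"turn": [0,0,-14]},{"travel": [-0.033,-0.045,0],"turn": [0,0,-21]},{"travel": [-0.044,-0.061,0.001],"turn": [0,0,-27.4]}], gripper=1)

```text
time: 12.2
position: [0.5573, 0.3025, 0.2869]
tool_rot: [2.992, 0.955, -0.004]
ft_force: [-1.0, -0.5, 0.0]
grip_width: 0.877
grip_force: 0.0
```

Call:
step_arm(commands=[{"travel": [-0.003,-0.018,0],"turn": [0,0,-7]},{"travel": [-0.006,-0.037,0],"turn": [0,0,-14]},{"travel": [-0.009,-0.055,0],"turn": [0,0,-21]},{"travel": [-0.011,-0.074,0.001],"turn": [0,0,-27.4]}])

```text
time: 12.6
position: [0.5057, 0.3566, 0.286]
tool_rot: [2.681, 1.637, -0.004]
ft_force: [-0.6, -0.4, -0.1]
grip_width: 0.995
grip_force: 0.0
```

Call:
step_arm(commands=[{"travel": [0.006,-0.018,0],"turn": [0,0,-7]},{"travel": [0.012,-0.035,0],"turn": [0,0,-14]},{"travel": [0.018,-0.053,0],"turn": [0,0,-21]},{"travel": [0.024,-0.071,0.001],"turn": [0,0,-27.4]},{"travel": [0.024,-0.071,0.001],"turn": [0,0,-27.4]}])

```text
time: 13.1
position: [0.4513, 0.4128, 0.2853]
tool_rot: [-2.214, -2.226, 0.004]
ft_force: [-0.3, 0.8, 1.1]
grip_width: 1.0
grip_force: 0.0
```

```bash
python3 - <<'E'
from h import *
plan([(.455,.412,.117,90)])
s=ctrl.get_state();im=ctrl.get_image("wrist")[:,:,::-1];cv2.imwrite("pics/w5.png",im)
print(wproj((.455,.412,.168),s),wproj((.455,.412,.0),s))
E
```

```text
at [0.4513 0.4128 0.2853] 90.3 grip 87.0 t 13.1
  travel [-0.001, 0.004, 0.168] turn z 0.3 rows 4
[264.3769067  189.65485403] [263.29712217 156.66694554]
```

View pics/w5.png

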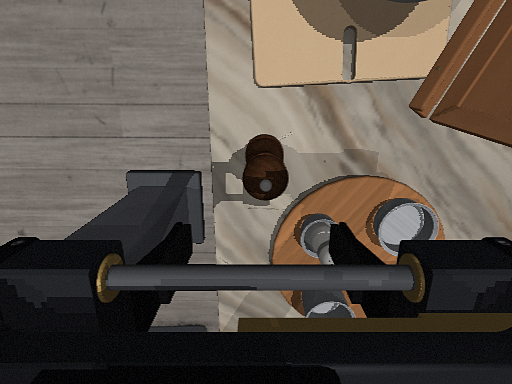

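Call:
step_arm(commands=[{"travel": [0.003,0.004,0.04],"turn": [0,0,0]},{"travel": [0.003,0.004,0.08],"turn": [0,0,0]},{"travel": [0.003,0.004,0.12],"turn": [0,0,0]},{"travel": [0.003,0.004,0.15],"turn": [0,0,0]},{"travel": [0.003,0.004,0.168],"turn": [0,0,0]}])

```text
time: 13.65
position: [0.4592, 0.4109, 0.1149]
tool_rot: [2.227, 2.215, -0.007]
ft_force: [0.1, -0.4, 0.5]
grip_width: 0.998
grip_force: 0.0
```

Call:
step_arm(commands=[{"travel": [0,0,0],"turn": [0,0,0]},{"travel": [0,0,0],"turn": [0,0,0]},{"travel": [0,0,0],"turn": [0,0,0]},{"travel": [0,0,0],"turn": [0,0,0]},{"travel": [0,0,0],"turn": [0,0,0]}], gripper=0.4, force=30)

```text
time: 14.15
position: [0.4592, 0.4143, 0.1197]
tool_rot: [2.222, 2.22, 0.003]
ft_force: [-1.2, 0.3, 1.0]
grip_width: 0.63
grip_force: 0.5
```

Call:
step_arm(commands=[{"travel": [0,0,0],"turn": [0,0,0]},{"travel": [0,0,0],"turn": [0,0,0]}])

```text
time: 14.35
position: [0.459, 0.4142, 0.1192]
tool_rot: [2.222, 2.22, 0.002]
ft_force: [-0.7, -0.4, 2.9]
grip_width: 0.544
grip_force: 30.1
```

```bash
python3 - <<'E'
from h import *
a=np.radians(-127.4);T=(.611+.088*np.cos(a),.249+.088*np.sin(a));print(T)
plan([(.455,.415,.23,90),(.46,.27,.26,75),(T[0],T[1],.26,53),(T[0],T[1],.19,53)])
E
```

```text
(np.float64(0.5575509261043508), np.float64(0.1790915133928832))
at [0.459  0.4142 0.1192] 89.9 grip 47.3 t 14.35
  travel [0.001, -0.004, -0.111] turn z -0.1 rows 3
  travel [-0.145, 0.005, -0.03] turn z 15.0 rows 3
  travel [-0.063, 0.118, -0.0] turn z 22.0 rows 3
  travel [0.0, 0.0, 0.07] turn z -0.0 rows 2
```

Call:
step_arm(commands=[{"travel": [0,0,-0.04],"turn": [0,0,0]},{"travel": [0,0,-0.08],"turn": [0,0,0]},{"travel": [0,-0.004,-0.111],"turn": [0,0,0]},{"travel": [0,-0.004,-0.111],"turn": [0,0,0]}])

```text
time: 14.75
position: [0.4553, 0.4162, 0.2341]
tool_rot: [2.222, 2.221, 0.011]
ft_force: [-0.3, 0.2, -1.5]
grip_width: 0.546
grip_force: 30.0
```

Call:
step_arm(commands=[{"travel": [-0.036,0.001,-0.008],"turn": [0,0,4]},{"travel": [-0.072,0.002,-0.016],"turn": [0,0,8]},{"travel": [-0.108,0.004,-0.024],"turn": [0,0,12]},{"travel": [-0.145,0.005,-0.032],"turn": [0,0,15]}])

```text
time: 15.15
position: [0.4591, 0.2668, 0.26]
tool_rot: [-2.495, -1.908, 0.004]
ft_force: [0.2, -1.1, -2.2]
grip_width: 0.546
grip_force: 30.0
```

Call:
step_arm(commands=[{"travel": [-0.015,0.03,0],"turn": [0,0,6]},{"travel": [-0.031,0.06,0],"turn": [0,0,12]},{"travel": [-0.047,0.09,0],"turn": [0,0,18]},{"travel": [-0.063,0.118,0],"turn": [0,0,22]},{"travel": [-0.063,0.118,0],"turn": [0,0,22]}])

```text
time: 15.65
position: [0.5603, 0.1707, 0.2589]
tool_rot: [2.818, 1.385, -0.005]
ft_force: [0.2, -0.4, -2.4]
grip_width: 0.547
grip_force: 30.1
```

```bash
python3 - <<'E'
from h import *
plan([(.5576,.179,.22,53)])
s=ctrl.get_state();im=ctrl.get_image("wrist")[:,:,::-1];cv2.imwrite("pics/w6.png",im[:330])
print(wproj((.5576,.179,.089),s))
E
```

```text
at [0.5603 0.1707 0.2589] 52.4 grip 47.5 t 15.65
  travel [0.005, -0.007, 0.039] turn z -0.6 rows 1
[253.86125044 170.53074405]
```

View pics/w6.png

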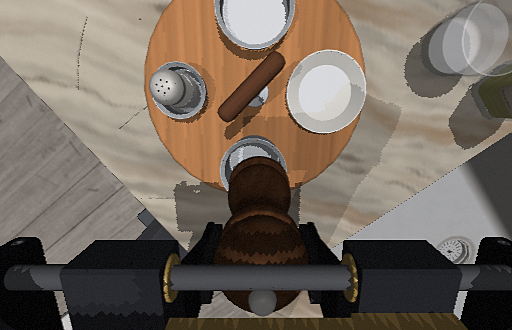

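```bash
python3 - <<'E'
from h import *
s=ctrl.get_state();R=Ro.from_rotvec(s["tool_rot"]).as_matrix();p=np.array(s["position"]);print(p)
for q in((0,0,-.051),(.005,0,-.051),(.029,0,.119),(.034,0,.119),(.024,0,.119),(0,.029,.119)): print(q,wproj(p+R@np.array(q),s).round(1))
print("rim",whit((254,138),s,.089),whit((220,172),s,.089),whit((288,172),s,.089))
plan([(.5576,.179,.22,53)])
E
```

```text
[0.55823207 0.1737942  0.25918317]
(0, 0, -0.051) [260.2 311.2]
(0.005, 0, -0.051) [260.2 301.1]
(0.029, 0, 0.119) [260.2 159.4]
(0.034, 0, 0.119) [260.2 154.2]
(0.024, 0, 0.119) [260.2 164.5]
(0, 0.029, 0.119) [289.7 188.4]
rim [0.57807378 0.21168902 0.089     ] [0.52309592 0.20470902 0.089     ] [0.58541789 0.15717196 0.089     ]
at [0.5582 0.1738 0.2592] 52.6 grip 47.4 t 15.7
  travel [0.004, -0.004, 0.039] turn z -0.4 rows 1
```

Call:
step_arm(commands=[{"travel": [-0.002,-0.003,0.02],"turn": [0,0,0]},{"travel": [-0.002,-0.003,0.035],"turn": [0,0,0]},{"travel": [-0.002,-0.003,0.045],"turn": [0,0,0]},{"travel": [-0.002,-0.003,0.045],"turn": [0,0,0]},{"travel": [-0.002,-0.003,0.045],"turn": [0,0,0]}])

```text
time: 16.2
position: [0.5536, 0.1778, 0.2165]
tool_rot: [-2.812, -1.401, 0.0]
ft_force: [-0.2, -0.5, -2.1]
grip_width: 0.547
grip_force: 30.1
```

```bash
python3 - <<'E'
from h import *
plan([(.554,.174,.152,53)])
E
```

```text
at [0.5536 0.1778 0.2165] 53.0 grip 47.6 t 16.2
  travel [-0.003, 0.003, 0.065] turn z -0.0 rows 2
```

Call:
step_arm(commands=[{"travel": [-0.003,0.003,0.013],"turn": [0,0,0]},{"travel": [-0.003,0.003,0.026],"turn": [0,0,0]},{"travel": [-0.003,0.003,0.039],"turn": [0,0,0]},{"travel": [-0.003,0.003,0.045],"turn": [0,0,0]},{"travel": [-0.003,0.003,0.045],"turn": [0,0,0]}])

```text
time: 16.7
position: [0.5533, 0.173, 0.1699]
tool_rot: [-2.811, -1.4, 0.004]
ft_force: [1.2, 0.3, -2.1]
grip_width: 0.548
grip_force: 30.1
```

Call:
step_arm(commands=[{"travel": [0,0,0.008],"turn": [0,0,0]},{"travel": [0,0,0.015],"turn": [0,0,0]},{"travel": [0,0,0.019],"turn": [0,0,0]},{"travel": [0,0,0.019],"turn": [0,0,0]}])

```text
time: 17.1
position: [0.5538, 0.1731, 0.1518]
tool_rot: [-2.812, -1.4, 0.002]
ft_force: [-0.3, -0.0, -2.4]
grip_width: 0.549
grip_force: 30.1
```

Call:
step_arm(commands=[{"travel": [0,0,0.001],"turn": [0,0,0]},{"travel": [0,0,0.001],"turn": [0,0,0]},{"travel": [0,0,0.001],"turn": [0,0,0]},{"travel": [0,0,0.001],"turn": [0,0,0]},{"travel": [0,0,0.001],"turn": [0,0,0]}], gripper=0.9)

```text
time: 17.6
position: [0.5544, 0.1734, 0.1518]
tool_rot: [2.812, 1.4, 0.001]
ft_force: [0.5, 0.5, -0.3]
grip_width: 0.869
grip_force: 0.0
```

Call:
step_arm(commands=[{"travel": [0,0,-0.03],"turn": [0,0,0]},{"travel": [0,0,-0.07],"turn": [0,0,0]},{"travel": [0,0,-0.12],"turn": [0,0,0]},{"travel": [0,0,-0.14],"turn": [0,0,0]},{"travel": [0,0,-0.14],"turn": [0,0,0]}])

```text
time: 18.1
position: [0.5559, 0.1745, 0.2956]
tool_rot: [2.811, 1.4, 0.011]
ft_force: [0.7, -0.1, 0.0]
grip_width: 0.896
grip_force: 0.0
```

```bash
python3 - <<'E'
from h import *
plan([(.6105,.248,.28,7.6),(.6105,.248,.169,7.6)])
E
```

```text
at [0.5559 0.1745 0.2956] 52.9 grip 78.0 t 18.1
  travel [0.046, -0.0, 0.008] turn z 22.7 rows 3
  travel [0.042, -0.018, 0.008] turn z 22.7 rows 3
  travel [0.0, 0.0, 0.111] turn z -0.0 rows 3
```

Call:
step_arm(commands=[{"travel": [0.015,0,0],"turn": [0,0,7.6]},{"travel": [0.03,0,0.004],"turn": [0,0,15.2]},{"travel": [0.046,0,0.008],"turn": [0,0,22.7]},{"travel": [0.046,0,0.008],"turn": [0,0,22.7]}], gripper=0.5)

```text
time: 18.5
position: [0.5814, 0.2113, 0.2813]
tool_rot: [-3.031, -0.821, 0.005]
ft_force: [0.5, 0.2, 0.1]
grip_width: 0.62
grip_force: 0.0
```

Call:
step_arm(commands=[{"travel": [0.014,-0.006,0],"turn": [0,0,7.6]},{"travel": [0.028,-0.012,0.004],"turn": [0,0,15.2]},{"travel": [0.042,-0.018,0.008],"turn": [0,0,22.7]},{"travel": [0.042,-0.018,0.008],"turn": [0,0,22.7]},{"travel": [0.042,-0.018,0.008],"turn": [0,0,22.7]}])

```text
time: 19.0
position: [0.6085, 0.2462, 0.2749]
tool_rot: [3.133, 0.214, -0.002]
ft_force: [0.9, -0.5, 0.7]
grip_width: 0.505
grip_force: 0.0
```

```bash
python3 - <<'E'
from h import *
plan([(.6105,.248,.169,7.6)])
s=ctrl.get_state();im=ctrl.get_image("wrist")[:,:,::-1];cv2.imwrite("pics/w7.png",im)
E
```

```text
at [0.6085 0.2462 0.2749] 7.8 grip 43.9 t 19.0
  travel [0.002, -0.002, 0.106] turn z 0.2 rows 3
```

View pics/w7.png

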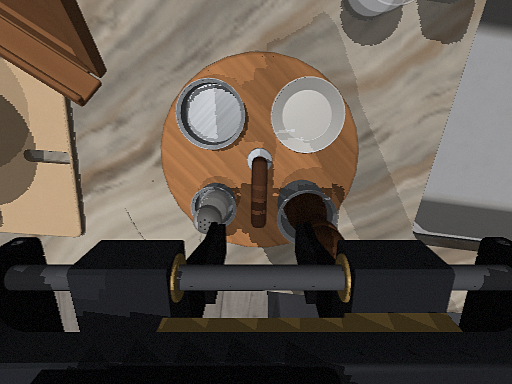

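Call:
step_arm(commands=[{"travel": [0.002,-0.002,0.035],"turn": [0,0,0]},{"travel": [0.002,-0.002,0.07],"turn": [0,0,0]},{"travel": [0.002,-0.002,0.105],"turn": [0,0,0]},{"travel": [0.002,-0.002,0.105],"turn": [0,0,0]}])

```text
time: 19.45
position: [0.608, 0.2458, 0.1655]
tool_rot: [3.131, 0.208, -0.014]
ft_force: [-0.7, 0.0, -0.1]
grip_width: 0.5
grip_force: 0.0
```

Call:
step_arm(commands=[{"travel": [0,0,0],"turn": [0,0,0]},{"travel": [0,0,0],"turn": [0,0,0]},{"travel": [0,0,0],"turn": [0,0,0]},{"travel": [0,0,0],"turn": [0,0,0]},{"travel": [0,0,0],"turn": [0,0,0]}], gripper=0, force=25)

```text
time: 19.95
position: [0.6117, 0.2481, 0.1719]
tool_rot: [3.133, 0.205, 0.003]
ft_force: [-0.0, -4.1, 4.1]
grip_width: 0.159
grip_force: 25.0
```

Call:
step_arm(commands=[{"travel": [0,0,0],"turn": [0,0,0]},{"travel": [0,0,0],"turn": [0,0,0]}])

```text
time: 20.15
position: [0.6118, 0.2481, 0.1719]
tool_rot: [3.134, 0.205, 0.003]
ft_force: [-0.6, -3.0, 6.4]
grip_width: 0.157
grip_force: 25.0
```

Call:
step_arm(commands=[{"travel": [0,0,0],"turn": [0,0,-2]},{"travel": [0,0,0],"turn": [0,0,-6]},{"travel": [0,0,0],"turn": [0,0,-11]},{"travel": [0,0,0],"turn": [0,0,-17]},{"travel": [0,0,0],"turn": [0,0,-23]}])

```text
time: 20.65
position: [0.6116, 0.2487, 0.1719]
tool_rot: [3.028, 0.833, 0.003]
ft_force: [-1.3, -1.8, 5.8]
grip_width: 0.159
grip_force: 25.0
```

Call:
step_arm(commands=[{"travel": [0,0,0],"turn": [0,0,-6]},{"travel": [0,0,0],"turn": [0,0,-12]},{"travel": [0,0,0],"turn": [0,0,-18]},{"travel": [0,0,0],"turn": [0,0,-24]},{"travel": [0,0,0],"turn": [0,0,-30]}])

```text
time: 21.15
position: [0.6111, 0.2491, 0.1719]
tool_rot: [2.71, 1.589, 0.001]
ft_force: [-2.5, -2.3, 4.9]
grip_width: 0.16
grip_force: 25.0
```

Call:
step_arm(commands=[{"travel": [0,0,0],"turn": [0,0,-6]},{"travel": [0,0,0],"turn": [0,0,-12]},{"travel": [0,0,0],"turn": [0,0,-18]},{"travel": [0,0,0],"turn": [0,0,-24]},{"travel": [0,0,0],"turn": [0,0,-29]}])

```text
time: 21.65
position: [0.6105, 0.2493, 0.1719]
tool_rot: [-2.226, -2.217, 0.0]
ft_force: [-3.6, -2.9, 7.0]
grip_width: 0.159
grip_force: 25.0
```

Call:
step_arm(commands=[{"travel": [0,0,0],"turn": [0,0,-4]},{"travel": [0,0,0],"turn": [0,0,-7]},{"travel": [0,0,0],"turn": [0,0,-8]},{"travel": [0,0,0],"turn": [0,0,-8]},{"travel": [0,0,0],"turn": [0,0,-8]}])

```text
time: 22.15
position: [0.6103, 0.2493, 0.1719]
tool_rot: [-2.07, -2.363, 0.001]
ft_force: [-5.1, -1.7, 7.1]
grip_width: 0.162
grip_force: 25.0
```

Call:
step_arm(commands=[{"travel": [0,0,0],"turn": [0,0,0]},{"travel": [0,0,0],"turn": [0,0,0]},{"travel": [0,0,0],"turn": [0,0,0]},{"travel": [0,0,0],"turn": [0,0,0]}], gripper=0.6)

```text
time: 22.55
position: [0.6108, 0.249, 0.1702]
tool_rot: [-2.07, -2.363, 0.0]
ft_force: [-0.3, -0.1, 0.3]
grip_width: 0.438
grip_force: 0.0
```

Call:
step_arm(commands=[{"travel": [0,0,-0.04],"turn": [0,0,0]},{"travel": [0,0,-0.08],"turn": [0,0,0]},{"travel": [0,0,-0.12],"turn": [0,0,0]},{"travel": [0,0,-0.12],"turn": [0,0,0]}])

```text
time: 22.95
position: [0.6125, 0.2512, 0.2968]
tool_rot: [2.068, 2.36, 0.014]
ft_force: [-0.0, 1.2, -0.1]
grip_width: 0.596
grip_force: 0.0
```

```bash
python3 - <<'E'
from h import *
s=ctrl.get_state();print(np.round(s["joint_positions"],2))
plan([(.53,-.05,.3,70),(.427,-.334,.28,52),(.427,-.334,.055,52)])
E
```

```text
[ 0.3   0.52 -1.08  1.3   0.46  1.56 -0.59]
at [0.6125 0.2512 0.2968] 97.5 grip 51.9 t 22.95
  travel [-0.144, -0.061, -0.002] turn z 13.8 rows 4
  travel [-0.154, -0.025, -0.002] turn z 13.8 rows 4
  travel [-0.151, 0.0, 0.01] turn z 9.0 rows 4
  travel [-0.149, 0.024, 0.01] turn z 9.0 rows 4
  travel [0.0, 0.0, 0.225] turn z -0.0 rows 5
```

Call:
step_arm(commands=[{"travel": [-0.036,-0.015,0],"turn": [0,0,3.5]},{"travel": [-0.072,-0.03,0],"turn": [0,0,7]},{"travel": [-0.108,-0.046,0],"turn": [0,0,10.5]},{"travel": [-0.144,-0.061,-0.002],"turn": [0,0,13.8]}], gripper=1)

```text
time: 23.35
position: [0.5684, 0.0967, 0.2913]
tool_rot: [-2.341, -2.094, 0.002]
ft_force: [-0.2, -0.5, 0.0]
grip_width: 0.88
grip_force: 0.0
```

Call:
step_arm(commands=[{"travel": [-0.038,-0.006,0],"turn": [0,0,3.5]},{"travel": [-0.076,-0.012,0],"turn": [0,0,7]},{"travel": [-0.115,-0.018,0],"turn": [0,0,10.5]},{"travel": [-0.154,-0.025,-0.002],"turn": [0,0,13.8]}])

```text
time: 23.75
position: [0.5267, -0.0537, 0.2937]
tool_rot: [-2.576, -1.797, 0.001]
ft_force: [0.1, -1.0, 0.5]
grip_width: 1.0
grip_force: 0.0
```

Call:
step_arm(commands=[{"travel": [-0.038,0,0.002],"turn": [0,0,2.5]},{"travel": [-0.076,0,0.005],"turn": [0,0,5]},{"travel": [-0.114,0,0.007],"turn": [0,0,7]},{"travel": [-0.151,0,0.01],"turn": [0,0,9]}])

```text
time: 24.15
position: [0.4749, -0.1956, 0.2841]
tool_rot: [2.709, 1.59, -0.001]
ft_force: [0.2, -0.4, -0.3]
grip_width: 0.999
grip_force: 0.0
```

Call:
step_arm(commands=[{"travel": [-0.038,0.006,0.002],"turn": [0,0,2.5]},{"travel": [-0.076,0.012,0.005],"turn": [0,0,5]},{"travel": [-0.114,0.018,0.007],"turn": [0,0,7]},{"travel": [-0.149,0.024,0.01],"turn": [0,0,9]},{"travel": [-0.149,0.024,0.01],"turn": [0,0,9]}])

```text
time: 24.65
position: [0.4207, -0.3421, 0.2728]
tool_rot: [-2.83, -1.361, 0.003]
ft_force: [-0.4, -0.7, -0.3]
grip_width: 1.0
grip_force: 0.0
```

```bash
python3 - <<'E'
from h import *
s=ctrl.get_state();print(np.round(s["joint_positions"],2));im=ctrl.get_image("wrist")[:,:,::-1];cv2.imwrite("pics/w8.png",im)
h=cv2.cvtColor(im,cv2.COLOR_BGR2HSV);m=((h[...,0]>15)&(h[...,0]<35)&(h[...,1]>140)&(h[...,2]>110)).astype(np.uint8);m[240:]=0
n,l,st,c=cv2.connectedComponentsWithStats(m)
for i in range(1,n):
    if st[i,4]>200:print(st[i],c[i],whit(c[i],s,.1))
print(wproj((.427,-.334,.1),s))
plan([(.427,-.334,.055,52)])
E
```

```text
[ 1.36  0.14 -0.79  1.64  0.1   1.41 -0.12]
[260.37196243 165.77220252]
at [ 0.4226 -0.3388  0.2733] 51.6 grip 87.1 t 24.7
  travel [0.006, 0.0, 0.218] turn z -0.4 rows 5
```

```bash
python3 - <<'E'
from h import *
s=ctrl.get_state();im=cv2.imread("pics/w8.png");h=cv2.cvtColor(im,cv2.COLOR_BGR2HSV);print(h[166,230:300:10].tolist())
m=((h[...,0]>=8)&(h[...,0]<35)&(h[...,1]>140)&(h[...,2]>60)).astype(np.uint8);m[240:]=0
n,l,st,c=cv2.connectedComponentsWithStats(m)
for i in range(1,n):
    if st[i,4]>150:print(st[i],c[i],whit(c[i],s,.1))
E
```

```text
[[19, 33, 146], [19, 121, 154], [20, 133, 163], [21, 138, 166], [20, 135, 153], [20, 138, 165], [17, 33, 146]]
[235 141  51  53 396] [257.1540404  162.96717172] [ 0.42817325 -0.32561285  0.1       ]
[252 161  25  27 193] [263.96891192 175.81865285] [ 0.4248751  -0.34251942  0.1       ]
```

Call:
step_arm(commands=[{"travel": [0.005,0,0.045],"turn": [0,0,0]},{"travel": [0.005,0,0.09],"turn": [0,0,0]},{"travel": [0.005,0,0.135],"turn": [0,0,0]},{"travel": [0.005,0,0.18],"turn": [0,0,0]},{"travel": [0.005,0,0.2],"turn": [0,0,0]}])

```text
time: 25.2
position: [0.4261, -0.3289, 0.0704]
tool_rot: [-2.817, -1.376, 0.002]
ft_force: [0.0, -0.0, 0.6]
grip_width: 1.003
grip_force: 0.0
```

Call:
step_arm(commands=[{"travel": [0,0,0.012],"turn": [0,0,0]},{"travel": [0,0,0.018],"turn": [0,0,0]},{"travel": [0,0,0.018],"turn": [0,0,0]}])

```text
time: 25.5
position: [0.4282, -0.3317, 0.0568]
tool_rot: [2.824, 1.377, 0.001]
ft_force: [-0.4, 0.7, -0.0]
grip_width: 0.995
grip_force: 0.0
```

Call:
step_arm(commands=[{"travel": [0,0,0.0],"turn": [0,0,0]},{"travel": [0,0,0],"turn": [0,0,0]},{"travel": [0,0,0],"turn": [0,0,0]},{"travel": [0,0,0],"turn": [0,0,0]},{"travel": [0,0,0],"turn": [0,0,0]}], gripper=0.5, force=40)

```text
time: 26.0
position: [0.4284, -0.3327, 0.0573]
tool_rot: [2.822, 1.375, 0.001]
ft_force: [0.8, -1.1, 2.2]
grip_width: 0.717
grip_force: 39.7
```

```bash
python3 - <<'E'
from h import *
print(ctrl.get_state()["grip_force"])
a=np.radians(142.7);T=(.611+.088*np.cos(a),.249+.088*np.sin(a));print(T)
plan([(.427,-.334,.2,52),(.5,-.05,.25,90),(.50,.2,.25,120),(T[0],T[1],.2,142.7)])
E
```

```text
39.712447351198534
(np.float64(0.5409983336847692), np.float64(0.3023269792233826))
at [ 0.4284 -0.3327  0.0573] 51.9 grip 62.4 t 26.0
  travel [-0.002, -0.0, -0.143] turn z -0.1 rows 3
  travel [0.134, -0.059, -0.025] turn z -19.0 rows 3
  travel [0.146, -0.012, -0.025] turn z -19.0 rows 3
  travel [0.125, -0.0, -0.0] turn z -15.0 rows 3
  travel [0.121, 0.032, -0.0] turn z -15.0 rows 3
  travel [0.068, 0.087, 0.05] turn z -22.7 rows 3
```

Call:
step_arm(commands=[{"travel": [0,0,-0.04],"turn": [0,0,0]},{"travel": [0,0,-0.08],"turn": [0,0,0]},{"travel": [-0.002,0,-0.12],"turn": [0,0,0]},{"travel": [-0.002,0,-0.143],"turn": [0,0,0]}])

```text
time: 26.4
position: [0.4265, -0.3337, 0.2018]
tool_rot: [2.823, 1.375, 0.0]
ft_force: [1.3, -0.5, -4.2]
grip_width: 0.716
grip_force: 39.7
```

Call:
step_arm(commands=[{"travel": [0.033,-0.015,-0.006],"turn": [0,0,-5]},{"travel": [0.066,-0.03,-0.012],"turn": [0,0,-10]},{"travel": [0.1,-0.045,-0.018],"turn": [0,0,-15]},{"travel": [0.134,-0.059,-0.025],"turn": [0,0,-19]}])

```text
time: 26.8
position: [0.4614, -0.1898, 0.2236]
tool_rot: [-2.554, -1.825, 0.003]
ft_force: [0.4, -0.6, -4.2]
grip_width: 0.715
grip_force: 39.7
```

Call:
step_arm(commands=[{"travel": [0.036,-0.003,-0.006],"turn": [0,0,-5]},{"travel": [0.073,-0.006,-0.012],"turn": [0,0,-10]},{"travel": [0.11,-0.009,-0.018],"turn": [0,0,-15]},{"travel": [0.146,-0.012,-0.025],"turn": [0,0,-19]}])

```text
time: 27.2
position: [0.4977, -0.048, 0.2487]
tool_rot: [-2.218, -2.223, 0.003]
ft_force: [0.9, -0.5, -5.1]
grip_width: 0.712
grip_force: 39.7
```

Call:
step_arm(commands=[{"travel": [0.04,0,0],"turn": [0,0,-5]},{"travel": [0.08,0,0],"turn": [0,0,-10]},{"travel": [0.125,0,0],"turn": [0,0,-15]}])

```text
time: 27.5
position: [0.4977, 0.0757, 0.2485]
tool_rot: [-1.911, -2.493, 0.004]
ft_force: [1.5, 0.2, -4.6]
grip_width: 0.711
grip_force: 39.7
```

Call:
step_arm(commands=[{"travel": [0.04,0.01,0],"turn": [0,0,-5]},{"travel": [0.08,0.021,0],"turn": [0,0,-10]},{"travel": [0.121,0.032,0],"turn": [0,0,-15]},{"travel": [0.121,0.032,0],"turn": [0,0,-15]}])

```text
time: 27.9
position: [0.4948, 0.2091, 0.2489]
tool_rot: [-1.55, -2.727, -0.005]
ft_force: [-0.5, 0.7, -3.5]
grip_width: 0.713
grip_force: 39.8
```

```bash
python3 - <<'E'
from h import *
s=ctrl.get_state();print(np.round(s["joint_positions"],2),s["grip_force"])
plan([(.541,.302,.19,142.7)])
E
```

```text
[ 0.66  0.27 -1.27  1.68  0.25  1.38 -0.11] 39.775144972436465
at [0.4948 0.2091 0.2489] 120.8 grip 62.0 t 27.9
  travel [0.056, 0.087, 0.059] turn z -21.9 rows 3
```

Call:
step_arm(commands=[{"travel": [0.018,0.029,0.01],"turn": [0,0,-7.3]},{"travel": [0.036,0.058,0.02],"turn": [0,0,-14.6]},{"travel": [0.056,0.087,0.04],"turn": [0,0,-21.9]},{"travel": [0.056,0.087,0.05],"turn": [0,0,-21.9]},{"travel": [0.056,0.087,0.05],"turn": [0,0,-21.9]}])

```text
time: 28.4
position: [0.544, 0.292, 0.1962]
tool_rot: [-1.023, -2.965, 0.007]
ft_force: [0.3, -0.3, -4.8]
grip_width: 0.713
grip_force: 39.8
```

```bash
python3 - <<'E'
from h import *
s=ctrl.get_state();print(np.round(s["joint_positions"],2))
im=ctrl.get_image("wrist")[:,:,::-1];cv2.imwrite("pics/w9.png",im[:330])
print(wproj((.541,.302,.059),s)); R=Ro.from_rotvec(s["tool_rot"]).as_matrix();p=np.array(s["position"])
for q in((.03,0,.057),(.032,0,-.025),(-.032,0,-.042),(0,-.042,.13),(.042,0,.13)): print(q,wproj(p+R@np.array(q),s).round(1))
plan([(.541,.302,.15,142.7)])
E
```

```text
[ 0.34  0.55 -1.19  1.56  0.51  1.4   0.01]
[266.94401064 175.81018258]
(0.03, 0, 0.057) [260.2 174.8]
(0.032, 0, -0.025) [260.  214.9]
(-0.032, 0, -0.042) [259.9 352.8]
(0, -0.042, 0.13) [219.3 185.2]
(0.042, 0, 0.13) [260.4 144. ]
at [0.545  0.2912 0.1978] 141.8 grip 62.4 t 28.45
  travel [0.01, 0.006, 0.048] turn z -0.9 rows 1
```

View pics/w9.png

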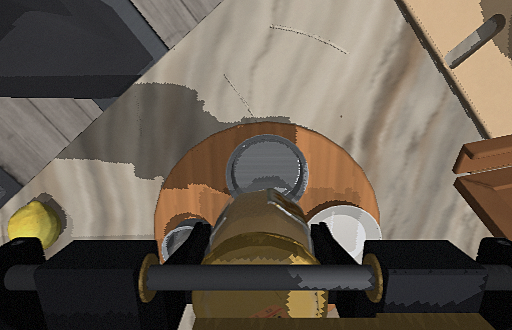

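```bash
python3 - <<'E'
from h import *
im=cv2.imread("pics/w9.png");h=cv2.cvtColor(im,cv2.COLOR_BGR2HSV)
for r in range(180,262,3): print(r,h[r,250:275].mean(0).round().tolist(),end=" | ")
s=ctrl.get_state();R=Ro.from_rotvec(s["tool_rot"]).as_matrix();p=np.array(s["position"]);print(p)
# lid width cue and far-edge rows for lid lower/upper edge and base at offsets
for o in(0,-.004,-.008):
  print(o,[wproj(p+R@np.array(q),s)[1].round(1) for q in((.03+o,0,.057),(.027+o,0,.057),(.032+o,0,-.025),(.032+o,0,-.03),(.032+o,0,-.043))])
E
```

```text
180 [102.0, 11.0, 78.0] | 183 [92.0, 7.0, 84.0] | 186 [101.0, 7.0, 84.0] | 189 [72.0, 28.0, 79.0] | 192 [20.0, 72.0, 77.0] | 195 [20.0, 80.0, 78.0] | 198 [21.0, 84.0, 77.0] | 201 [18.0, 84.0, 80.0] | 204 [17.0, 113.0, 83.0] | 207 [17.0, 111.0, 80.0] | 210 [17.0, 110.0, 80.0] | 213 [17.0, 109.0, 83.0] | 216 [18.0, 117.0, 91.0] | 219 [18.0, 119.0, 95.0] | 222 [17.0, 118.0, 97.0] | 225 [18.0, 116.0, 99.0] | 228 [18.0, 114.0, 100.0] | 231 [18.0, 113.0, 100.0] | 234 [20.0, 163.0, 73.0] | 237 [21.0, 161.0, 69.0] | 240 [21.0, 164.0, 68.0] | 243 [21.0, 165.0, 66.0] | 246 [20.0, 151.0, 84.0] | 249 [20.0, 144.0, 86.0] | 252 [20.0, 145.0, 83.0] | 255 [20.0, 138.0, 83.0] | 258 [20.0, 116.0, 92.0] | 261 [20.0, 133.0, 112.0] | [0.54501907 0.29124594 0.19775595]
0 [np.float64(174.8), np.float64(178.6), np.float64(214.9), np.float64(219.1), np.float64(232.0)]
-0.004 [np.float64(179.9), np.float64(183.8), np.float64(222.7), np.float64(227.3), np.float64(240.8)]
-0.008 [np.float64(185.1), np.float64(188.9), np.float64(230.5), np.float64(235.2), np.float64(249.5)]
```

```bash
python3 - <<'E'
from h import *
plan([(.537,.305,.125,142.7)])
E
```

```text
at [0.545  0.2912 0.1978] 141.8 grip 62.4 t 28.45
  travel [0.015, 0.006, 0.073] turn z -0.9 rows 2
```

Call:
step_arm(commands=[{"travel": [0.008,0.003,0.015],"turn": [0,0,0]},{"travel": [0.015,0.006,0.035],"turn": [0,0,-0.9]},{"travel": [0.015,0.006,0.055],"turn": [0,0,-0.9]},{"travel": [0.015,0.006,0.06],"turn": [0,0,-0.9]},{"travel": [0.015,0.006,0.06],"turn": [0,0,-0.9]}])

```text
time: 28.95
position: [0.5379, 0.305, 0.139]
tool_rot: [1.006, 2.976, -0.003]
ft_force: [-0.2, -0.2, -4.6]
grip_width: 0.717
grip_force: 39.8
```

```bash
python3 - <<'E'
from h import *
plan([(.537,.305,.09,142.7)])
E
```

```text
at [0.5379 0.305  0.139 ] 142.7 grip 62.4 t 28.95
  travel [0.001, -0.001, 0.049] turn z -0.0 rows 1
```

Call:
step_arm(commands=[{"travel": [0,0,0.01],"turn": [0,0,0]},{"travel": [0,0,0.02],"turn": [0,0,0]},{"travel": [0,0,0.03],"turn": [0,0,0]},{"travel": [0,0,0.036],"turn": [0,0,0]},{"travel": [0,0,0.036],"turn": [0,0,0]}])

```text
time: 29.45
position: [0.5374, 0.3059, 0.1022]
tool_rot: [-1.003, -2.976, 0.002]
ft_force: [0.2, 0.2, -4.2]
grip_width: 0.716
grip_force: 39.8
```

Call:
step_arm(commands=[{"travel": [0,0,0.006],"turn": [0,0,0]},{"travel": [0,0,0.011],"turn": [0,0,0]},{"travel": [0,0,0.013],"turn": [0,0,0]},{"travel": [0,0,0.013],"turn": [0,0,0]}])

```text
time: 29.85
position: [0.5379, 0.3062, 0.0901]
tool_rot: [-1.003, -2.977, 0.001]
ft_force: [-0.3, 0.7, -4.4]
grip_width: 0.714
grip_force: 39.8
```

Call:
step_arm(commands=[{"travel": [0,0,0.002],"turn": [0,0,0]},{"travel": [0,0,0.002],"turn": [0,0,0]}])

```text
time: 30.05
position: [0.538, 0.3063, 0.0884]
tool_rot: [-1.004, -2.977, 0.0]
ft_force: [-0.2, -0.1, -4.2]
grip_width: 0.715
grip_force: 39.8
```

Call:
step_arm(commands=[{"travel": [0,0,0],"turn": [0,0,0]},{"travel": [0,0,0],"turn": [0,0,0]},{"travel": [0,0,0],"turn": [0,0,0]},{"travel": [0,0,0],"turn": [0,0,0]}], gripper=0.95)

```text
time: 30.45
position: [0.5383, 0.3067, 0.0891]
tool_rot: [1.003, 2.976, 0.001]
ft_force: [-0.5, 0.1, 0.1]
grip_width: 0.93
grip_force: 0.0
```

Call:
step_arm(commands=[{"travel": [0,0,-0.03],"turn": [0,0,0]},{"travel": [0,0,-0.07],"turn": [0,0,0]},{"travel": [0,0,-0.12],"turn": [0,0,0]},{"travel": [0,0,-0.17],"turn": [0,0,0]},{"travel": [0,0,-0.19],"turn": [0,0,0]}])

```text
time: 30.95
position: [0.5388, 0.3082, 0.2842]
tool_rot: [1.002, 2.973, 0.009]
ft_force: [-0.2, 0.5, -0.2]
grip_width: 0.95
grip_force: 0.0
```

```bash
python3 - <<'E'
from h import *
s=ctrl.get_state();print(np.round(s["joint_positions"],2))
plan([(.6105,.249,.28,97.5),(.6105,.249,.17,97.5)])
E
```

```text
[ 0.32  0.5  -1.24  1.43  0.47  1.53  0.03]
at [0.5388 0.3082 0.2842] 142.8 grip 82.7 t 30.95
  travel [-0.046, -0.002, 0.002] turn z 22.6 rows 3
  travel [-0.044, 0.016, 0.002] turn z 22.6 rows 3
  travel [0.0, 0.0, 0.11] turn z -0.0 rows 3
```

Call:
step_arm(commands=[{"travel": [-0.015,0,0],"turn": [0,0,7.5]},{"travel": [-0.03,-0.001,0],"turn": [0,0,15]},{"travel": [-0.046,-0.002,0],"turn": [0,0,22.6]},{"travel": [-0.046,-0.002,0],"turn": [0,0,22.6]}], gripper=0.5)

```text
time: 31.35
position: [0.5755, 0.2746, 0.2785]
tool_rot: [1.573, 2.717, -0.001]
ft_force: [0.0, -0.2, -0.2]
grip_width: 0.673
grip_force: 0.0
```

Call:
step_arm(commands=[{"travel": [-0.015,0.005,0],"turn": [0,0,7.5]},{"travel": [-0.03,0.01,0],"turn": [0,0,15]},{"travel": [-0.044,0.016,0.002],"turn": [0,0,22.6]},{"travel": [-0.044,0.016,0.002],"turn": [0,0,22.6]},{"travel": [-0.044,0.016,0.002],"turn": [0,0,22.6]}])

```text
time: 31.85
position: [0.6084, 0.248, 0.2765]
tool_rot: [-2.063, -2.368, 0.0]
ft_force: [0.6, -0.2, -0.1]
grip_width: 0.503
grip_force: 0.0
```

```bash
python3 - <<'E'
from h import *
s=ctrl.get_state();print(np.round(s["joint_positions"],2))
plan([(.6105,.249,.17,97.5)])
E
```

```text
[ 0.28  0.5  -1.03  1.34  0.42  1.52 -0.57]
at [0.6084 0.248  0.2765] 97.9 grip 43.8 t 31.85
  travel [0.001, 0.002, 0.106] turn z 0.4 rows 3
```

Call:
step_arm(commands=[{"travel": [0.001,0.002,0.035],"turn": [0,0,0]},{"travel": [0.001,0.002,0.07],"turn": [0,0,0.4]},{"travel": [0.001,0.002,0.105],"turn": [0,0,0.4]},{"travel": [0.001,0.002,0.105],"turn": [0,0,0.4]}])

```text
time: 32.25
position: [0.6074, 0.2477, 0.1668]
tool_rot: [-2.069, -2.358, 0.012]
ft_force: [-1.0, -0.1, 0.6]
grip_width: 0.502
grip_force: 0.0
```

Call:
step_arm(commands=[{"travel": [0,0,0],"turn": [0,0,0]},{"travel": [0,0,0],"turn": [0,0,0]},{"travel": [0,0,0],"turn": [0,0,0]},{"travel": [0,0,0],"turn": [0,0,0]},{"travel": [0,0,0],"turn": [0,0,0]}], gripper=0, force=25)

```text
time: 32.75
position: [0.6104, 0.2486, 0.1727]
tool_rot: [-2.078, -2.356, 0.001]
ft_force: [-4.7, -1.5, 5.4]
grip_width: 0.159
grip_force: 25.0
```

Call:
step_arm(commands=[{"travel": [0,0,0],"turn": [0,0,0]},{"travel": [0,0,0],"turn": [0,0,0]}])

```text
time: 32.95
position: [0.6103, 0.2486, 0.1728]
tool_rot: [-2.077, -2.356, 0.001]
ft_force: [-4.5, -1.9, 5.2]
grip_width: 0.163
grip_force: 25.0
```

Call:
step_arm(commands=[{"travel": [0,0,0],"turn": [0,0,-2]},{"travel": [0,0,0],"turn": [0,0,-6]},{"travel": [0,0,0],"turn": [0,0,-11]},{"travel": [0,0,0],"turn": [0,0,-17]},{"travel": [0,0,0],"turn": [0,0,-23]}])

```text
time: 33.45
position: [0.6101, 0.2485, 0.1728]
tool_rot: [-1.56, -2.726, 0.002]
ft_force: [-4.7, -2.2, 6.8]
grip_width: 0.164
grip_force: 25.0
```

```bash
python3 - <<'E'
from h import *
s=ctrl.get_state();print(np.round(s["joint_positions"],2));plan([])
E
```

```text
[ 0.32  0.6  -1.07  1.48  0.53  1.37 -0.25]
at [0.6101 0.2485 0.1728] 120.4 grip 14.2 t 33.45
```

Call:
step_arm(commands=[{"travel": [0,0,0],"turn": [0,0,-6]},{"travel": [0,0,0],"turn": [0,0,-12]},{"travel": [0,0,0],"turn": [0,0,-18]},{"travel": [0,0,0],"turn": [0,0,-24]},{"travel": [0,0,0],"turn": [0,0,-30]}])

```text
time: 33.95
position: [0.6099, 0.2483, 0.1727]
tool_rot: [-0.802, -3.036, 0.003]
ft_force: [-5.9, -2.0, 5.9]
grip_width: 0.16
grip_force: 25.0
```

Call:
step_arm(commands=[{"travel": [0,0,0],"turn": [0,0,-6]},{"travel": [0,0,0],"turn": [0,0,-12]},{"travel": [0,0,0],"turn": [0,0,-18]},{"travel": [0,0,0],"turn": [0,0,-24]},{"travel": [0,0,0],"turn": [0,0,-29]}])

```text
time: 34.45
position: [0.6098, 0.248, 0.1727]
tool_rot: [-0.017, -3.139, 0.003]
ft_force: [-7.0, -2.9, 8.0]
grip_width: 0.161
grip_force: 25.0
```

Call:
step_arm(commands=[{"travel": [0,0,0],"turn": [0,0,-4]},{"travel": [0,0,0],"turn": [0,0,-7]},{"travel": [0,0,0],"turn": [0,0,-8]},{"travel": [0,0,0],"turn": [0,0,-8]},{"travel": [0,0,0],"turn": [0,0,-8]}])

```text
time: 34.95
position: [0.6098, 0.2479, 0.1727]
tool_rot: [0.196, -3.133, 0.003]
ft_force: [-6.0, -2.8, 6.6]
grip_width: 0.158
grip_force: 25.0
```

Call:
step_arm(commands=[{"travel": [0,0,0],"turn": [0,0,0]},{"travel": [0,0,0],"turn": [0,0,0]},{"travel": [0,0,0],"turn": [0,0,0]},{"travel": [0,0,0],"turn": [0,0,0]}], gripper=0.6)

```text
time: 35.35
position: [0.6115, 0.248, 0.1713]
tool_rot: [-0.195, 3.135, 0.0]
ft_force: [-0.5, 0.2, 0.4]
grip_width: 0.44
grip_force: 0.0
```

Call:
step_arm(commands=[{"travel": [0,0,-0.04],"turn": [0,0,0]},{"travel": [0,0,-0.08],"turn": [0,0,0]},{"travel": [0,0,-0.12],"turn": [0,0,0]},{"travel": [0,0,-0.12],"turn": [0,0,0]}])

```text
time: 35.75
position: [0.6125, 0.2504, 0.2976]
tool_rot: [-0.195, 3.128, 0.007]
ft_force: [-0.1, 1.1, -0.8]
grip_width: 0.596
grip_force: 0.0
```

```bash
python3 - <<'E'
from h import *
s=ctrl.get_state();print(np.round(s["joint_positions"],2))
plan([(.45,.10,.28,128),(.4285,.0325,.2,128)])
E
```

```text
[ 0.38  0.64 -1.31  1.3   0.62  1.63  0.88]
at [0.6125 0.2504 0.2976] -172.9 grip 51.8 t 35.75
  travel [0.09, -0.065, 0.009] turn z 29.6 rows 4
  travel [0.046, -0.101, 0.009] turn z 29.6 rows 4
  travel [-0.04, -0.058, 0.08] turn z -0.0 rows 3
```

Call:
step_arm(commands=[{"travel": [0.022,-0.016,0.002],"turn": [0,0,7.4]},{"travel": [0.045,-0.032,0.004],"turn": [0,0,14.8]},{"travel": [0.067,-0.048,0.006],"turn": [0,0,22.2]},{"travel": [0.09,-0.065,0.009],"turn": [0,0,29.6]}], gripper=1)

```text
time: 36.15
position: [0.5292, 0.1719, 0.2815]
tool_rot: [-0.619, -3.079, -0.001]
ft_force: [1.1, -0.7, 1.0]
grip_width: 0.876
grip_force: 0.0
```

Call:
step_arm(commands=[{"travel": [0.011,-0.025,0.002],"turn": [0,0,7.4]},{"travel": [0.023,-0.05,0.004],"turn": [0,0,14.8]},{"travel": [0.034,-0.075,0.006],"turn": [0,0,22.2]},{"travel": [0.046,-0.101,0.009],"turn": [0,0,29.6]}])

```text
time: 36.55
position: [0.4483, 0.0961, 0.2722]
tool_rot: [-1.386, -2.818, -0.001]
ft_force: [-0.4, -1.2, -1.9]
grip_width: 0.995
grip_force: 0.0
```

Call:
step_arm(commands=[{"travel": [-0.015,-0.02,0.025],"turn": [0,0,0]},{"travel": [-0.03,-0.04,0.05],"turn": [0,0,0]},{"travel": [-0.04,-0.058,0.07],"turn": [0,0,0]},{"travel": [-0.04,-0.058,0.07],"turn": [0,0,0]},{"travel": [-0.04,-0.058,0.07],"turn": [0,0,0]}])

```text
time: 37.05
position: [0.4277, 0.0299, 0.2034]
tool_rot: [-1.379, -2.822, -0.0]
ft_force: [-0.1, 0.1, -0.2]
grip_width: 0.998
grip_force: 0.0
```

```bash
python3 - <<'E'
from h import *
s=ctrl.get_state();print(np.round(s["joint_positions"],2))
im=ctrl.get_image("wrist")[:,:,::-1];cv2.imwrite("pics/w10.png",im)
h=cv2.cvtColor(im,cv2.COLOR_BGR2HSV);p=wproj((.4246,.0326,.025),s);print(p,h[int(p[1]),int(p[0])])
m=((h[...,0]>=20)&(h[...,0]<36)&(h[...,1]>140)&(h[...,2]>50)).astype(np.uint8);m[245:]=0
n,l,st,c=cv2.connectedComponentsWithStats(m)
for i in range(1,n):
    if st[i,4]>300:
        ys,xs=np.nonzero(l==i);P=np.array([whit((x,y),s,.025) for x,y in zip(xs[::3],ys[::3])])[:,:2];q=P.mean(0);w,v=np.linalg.eigh(np.cov(P.T));print(st[i],q.round(4),np.sqrt(w)*4,np.degrees(np.arctan2(v[1,1],v[0,1])))
plan([(.4255,.0325,.025,128)])
E
```

```text
[ 1.13 -0.23 -1.1   1.98 -0.22  1.28  0.77]
[259.77762109 170.20689271] [ 25 165  91]
[455 114  57  79 932] [0.6057 0.2088] [0.06380923 0.11359398] 136.42963362667794
[ 237  141   44   59 1782] [0.4229 0.031 ] [0.04933315 0.06782223] 127.68699075156778
at [0.4284 0.0305 0.204 ] 128.0 grip 86.8 t 37.1
  travel [0.003, -0.001, 0.179] turn z -0.0 rows 4
```

Call:
step_arm(commands=[{"travel": [0.003,-0.001,0.04],"turn": [0,0,0]},{"travel": [0.003,-0.001,0.08],"turn": [0,0,0]},{"travel": [0.003,-0.001,0.12],"turn": [0,0,0]},{"travel": [0.003,-0.001,0.15],"turn": [0,0,0]},{"travel": [0.003,-0.001,0.165],"turn": [0,0,0]}])

```text
time: 37.6
position: [0.4248, 0.0332, 0.0369]
tool_rot: [-1.375, -2.82, -0.006]
ft_force: [-0.7, 0.2, 0.5]
grip_width: 1.002
grip_force: 0.0
```

Call:
step_arm(commands=[{"travel": [0,0,0],"turn": [0,0,0]},{"travel": [0,0,0],"turn": [0,0,0]}])

```text
time: 37.8
position: [0.4264, 0.0325, 0.0396]
tool_rot: [1.377, 2.823, 0.003]
ft_force: [-0.1, 1.4, 0.4]
grip_width: 1.001
grip_force: 0.0
```

```bash
python3 - <<'E'
from h import *
s=ctrl.get_state();print(np.round(s["joint_positions"],2))
plan([(.424,.032,.026,128)])
E
```

```text
[ 1.06  0.23 -1.25  2.16  0.28  0.92  0.31]
at [0.4264 0.0325 0.0396] 128.0 grip 87.1 t 37.8
  travel [0.001, -0.002, 0.014] turn z 0.0 rows 1
```

Call:
step_arm(commands=[{"travel": [0.001,-0.002,0.007],"turn": [0,0,0]},{"travel": [0.001,-0.002,0.013],"turn": [0,0,0]},{"travel": [0.001,-0.002,0.013],"turn": [0,0,0]}])

```text
time: 38.1
position: [0.4227, 0.0303, 0.0254]
tool_rot: [1.379, 2.822, -0.002]
ft_force: [0.7, -0.3, -0.4]
grip_width: 1.001
grip_force: 0.0
```

Call:
step_arm(commands=[{"travel": [0,0,0],"turn": [0,0,0]},{"travel": [0,0,0],"turn": [0,0,0]},{"travel": [0,0,0],"turn": [0,0,0]},{"travel": [0,0,0],"turn": [0,0,0]},{"travel": [0,0,0],"turn": [0,0,0]}], gripper=0.4, force=15)

```text
time: 38.6
position: [0.423, 0.0308, 0.0256]
tool_rot: [1.379, 2.823, -0.0]
ft_force: [0.4, 0.1, 0.6]
grip_width: 0.63
grip_force: 0.5
```

Call:
step_arm(commands=[{"travel": [0,0,0],"turn": [0,0,0]},{"travel": [0,0,0],"turn": [0,0,0]}])

```text
time: 38.8
position: [0.4231, 0.0309, 0.0256]
tool_rot: [1.379, 2.823, 0.0]
ft_force: [0.1, -0.1, 0.6]
grip_width: 0.581
grip_force: 15.0
```

Call:
step_arm(commands=[{"travel": [0,0,-0.03],"turn": [0,0,0]},{"travel": [0,0,-0.07],"turn": [0,0,0]},{"travel": [0,0,-0.11],"turn": [0,0,0]},{"travel": [0,0,-0.15],"turn": [0,0,0]},{"travel": [0,0,-0.16],"turn": [0,0,0]}])

```text
time: 39.3
position: [0.4256, 0.0296, 0.1899]
tool_rot: [1.378, 2.812, -0.003]
ft_force: [1.8, -0.1, -0.7]
grip_width: 0.584
grip_force: 15.0
```

```bash
python3 - <<'E'
from h import *
s=ctrl.get_state();print(np.round(s["joint_positions"],2))
plan([(.47,.22,.2,142.7),(.541,.302,.16,142.7)])
im=ctrl.get_image("top")[:,:,::-1];cv2.imwrite("pics/t2.png",cv2.resize(im[150:260,130:395],None,fx=3,fy=3,interpolation=cv2.INTER_CUBIC))
E
```

```text
[ 1.2  -0.27 -1.16  2.01 -0.26  1.25  0.8 ]
at [0.4256 0.0296 0.1899] 127.8 grip 50.8 t 39.3
  travel [0.123, 0.152, -0.01] turn z -14.9 rows 4
  travel [-0.007, 0.108, 0.04] turn z -0.0 rows 3
```

View pics/t2.png

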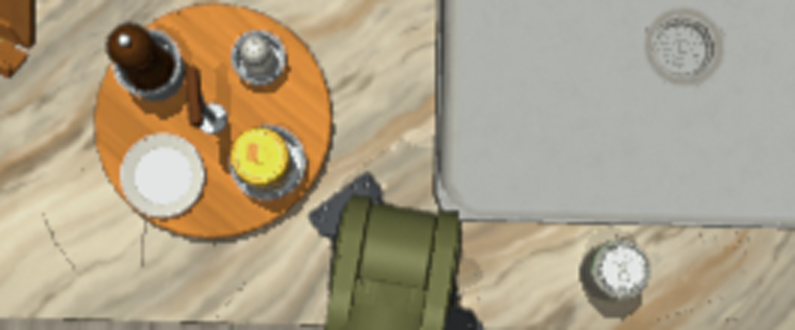

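```bash
python3 - <<'E'
from h import *
D=hit("top",(130+161/3,150+175/3),.04);print(D)
plan([(.46,.20,.2,142),(.541,.302,.14,142)])
E
```

```text
[0.54001878 0.30303175 0.04      ]
at [0.4252 0.0298 0.1891] 127.8 grip 50.7 t 39.35
  travel [0.113, 0.132, -0.011] turn z -14.2 rows 4
  travel [-0.001, 0.13, 0.06] turn z -0.0 rows 3
```

Call:
step_arm(commands=[{"travel": [0.03,0.038,-0.002],"turn": [0,0,-4]},{"travel": [0.06,0.076,-0.005],"turn": [0,0,-8]},{"travel": [0.09,0.114,-0.008],"turn": [0,0,-12]},{"travel": [0.123,0.152,-0.01],"turn": [0,0,-14.9]},{"travel": [0.123,0.152,-0.01],"turn": [0,0,-14.9]}])

```text
time: 39.85
position: [0.4654, 0.2269, 0.1932]
tool_rot: [-0.986, -2.975, -0.007]
ft_force: [-0.9, 0.4, -0.8]
grip_width: 0.582
grip_force: 15.0
```

```bash
python3 - <<'E'
from h import *
s=ctrl.get_state();print(np.round(s["joint_positions"],2));im=ctrl.get_image("wrist")[:,:,::-1];cv2.imwrite("pics/w11.png",im)
h=cv2.cvtColor(im,cv2.COLOR_BGR2HSV);print(wproj((.540,.302,.04),s))
m=((h[...,1]<25)&(h[...,2]>150)).astype(np.uint8);m[240:]=0
n,l,st,c=cv2.connectedComponentsWithStats(m)
for i in range(1,n):
    if st[i,4]>800:print(st[i],c[i].round(),whit(c[i],s,.035).round(4))
plan([(.541,.302,.14,142)])
E
```

```text
[ 0.67  0.29 -1.32  1.8   0.28  1.28  0.2 ]
[354.04967445 193.24906023]
[ 311  151   87   83 5572] [354. 192.] [0.5408 0.3033 0.035 ]
at [0.465  0.2284 0.1934] 143.4 grip 50.8 t 39.9
  travel [-0.017, 0.104, 0.053] turn z 1.4 rows 3
```

Call:
step_arm(commands=[{"travel": [-0.005,0.035,0.01],"turn": [0,0,0]},{"travel": [-0.01,0.07,0.03],"turn": [0,0,0]},{"travel": [-0.016,0.105,0.053],"turn": [0,0,1]},{"travel": [-0.016,0.105,0.07],"turn": [0,0,1]},{"travel": [-0.016,0.105,0.07],"turn": [0,0,1]}])

```text
time: 40.4
position: [0.5403, 0.2947, 0.1209]
tool_rot: [-1.021, -2.964, 0.007]
ft_force: [-0.1, -0.7, -1.3]
grip_width: 0.585
grip_force: 15.0
```

Call:
step_arm(commands=[{"travel": [0,0,0],"turn": [0,0,0]},{"travel": [0,0,0],"turn": [0,0,0]}])

```text
time: 40.6
position: [0.5434, 0.2945, 0.1265]
tool_rot: [1.027, 2.967, 0.0]
ft_force: [0.0, -0.0, -0.7]
grip_width: 0.579
grip_force: 15.0
```

```bash
python3 - <<'E'
from h import *
print(np.round(ctrl.get_state()["joint_positions"],2))
plan([(.5405,.303,.0585,142.5)])
E
```

```text
[ 0.28  0.57 -1.09  1.64  0.53  1.26 -0.01]
at [0.5434 0.2945 0.1265] 141.8 grip 50.4 t 40.6
  travel [0.008, 0.005, 0.068] turn z -0.7 rows 2
```

Call:
step_arm(commands=[{"travel": [0.008,0.005,0.015],"turn": [0,0,0]},{"travel": [0.008,0.005,0.03],"turn": [0,0,0]},{"travel": [0.008,0.005,0.045],"turn": [0,0,0]},{"travel": [0.008,0.005,0.055],"turn": [0,0,0]},{"travel": [0.008,0.005,0.055],"turn": [0,0,0]}])

```text
time: 41.1
position: [0.5391, 0.303, 0.0681]
tool_rot: [-1.026, -2.967, 0.005]
ft_force: [-0.1, 0.1, -0.2]
grip_width: 0.584
grip_force: 15.0
```

Call:
step_arm(commands=[{"travel": [0,0,0.006],"turn": [0,0,0]},{"travel": [0,0,0.012],"turn": [0,0,0]},{"travel": [0,0,0.012],"turn": [0,0,0]},{"travel": [0,0,0.012],"turn": [0,0,0]}])

```text
time: 41.5
position: [0.5402, 0.3042, 0.0586]
tool_rot: [1.027, 2.969, 0.0]
ft_force: [0.1, -0.1, -1.3]
grip_width: 0.587
grip_force: 15.0
```

Call:
step_arm(commands=[{"travel": [0,0,0.001],"turn": [0,0,0]},{"travel": [0,0,0.001],"turn": [0,0,0]},{"travel": [0,0,0.001],"turn": [0,0,0]},{"travel": [0,0,0.001],"turn": [0,0,0]},{"travel": [0,0,0.001],"turn": [0,0,0]}], gripper=0.9)

```text
time: 42.0
position: [0.5402, 0.3042, 0.0576]
tool_rot: [1.027, 2.969, 0.0]
ft_force: [1.2, 0.5, 0.1]
grip_width: 0.879
grip_force: 0.0
```

Call:
step_arm(commands=[{"travel": [0,0,-0.03],"turn": [0,0,0]},{"travel": [0,0,-0.07],"turn": [0,0,0]},{"travel": [0,0,-0.12],"turn": [0,0,0]},{"travel": [0,0,-0.17],"turn": [0,0,0]},{"travel": [0,0,-0.2],"turn": [0,0,0]}])

```text
time: 42.5
position: [0.5406, 0.3053, 0.2618]
tool_rot: [1.025, 2.966, 0.005]
ft_force: [0.5, -0.5, 0.7]
grip_width: 0.899
grip_force: 0.0
```

Call:
step_arm(commands=[{"travel": [0.03,0.04,0],"turn": [0,0,0]},{"travel": [0.05,0.08,0],"turn": [0,0,0]},{"travel": [0.05,0.12,0],"turn": [0,0,0]},{"travel": [0.05,0.16,0],"turn": [0,0,0]},{"travel": [0.05,0.16,0],"turn": [0,0,0]}])

```text
time: 43.0
position: [0.5996, 0.4653, 0.2543]
tool_rot: [-1.021, -2.967, -0.001]
ft_force: [-0.9, -0.3, -1.1]
grip_width: 0.898
grip_force: 0.0
```

```bash
python3 - <<'E'
from h import *
im=ctrl.get_image("scene")[:,:,::-1];a=cv2.resize(im[190:310,130:290],(640,480),interpolation=cv2.INTER_CUBIC)
t=ctrl.get_image("top")[:,:,::-1];b=cv2.resize(t[150:270,130:170+100],(400,480))
cv2.imwrite("pics/fin.png",np.hstack([cv2.resize(a,(440,330)),cv2.resize(b,(360,330))]))
E
```

```text
(no output)
```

View pics/fin.png

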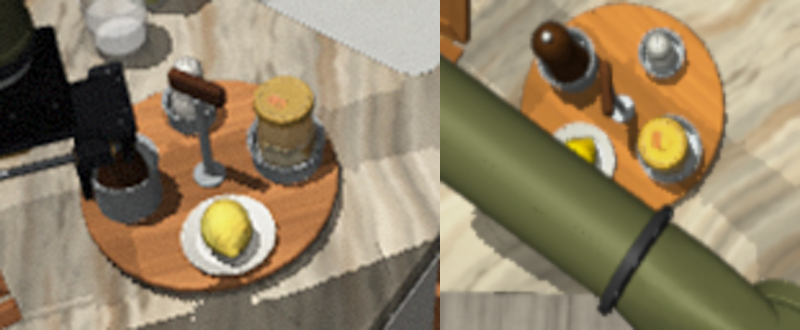

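All four things stand in their holders: the lemon lies in the dish, and the honey, salt and mill are in their cups. The gripper is clear of everything.

```bash
python3 -c "
from bench import ctrl
print(ctrl.close_job())"
```

```text
the job is handed in; nothing more can be done
None
```

The salt shaker, pepper mill, honey jar and lemon were placed in that order, each in its own holder on the caddy; I didn't touch the can, and I handed the job in at about 43 s; no verdict came back.

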